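Tip the film mask into the notched corner and pin it on the light panel

ROBOT

A 6-joint arm with a two-finger parallel gripper is mounted at the origin on the work surface. World frame = base frame: x ahead of the robot, y to its left, z up, the work surface at z = 0. Lengths are in mm, angles in rad, forces in N, time in s.
With the tool pointing down it reaches from about 325 to 900 mm from the base axis. Payload 6.1 kg.
Tool frame: the origin (TCP) lies midway between the tips of the shut fingers; the grasp point (between the pads) lies behind it (manip.pinch_z is the z of the grasp point in the tool frame, in mm); z points along the fingers, x is the direction in which the jaws open and shut, and the axes are right-handed (so a half turn about z gives the same grasp; the last joint's range is limited). The gripper opens to 87 mm and grips with 3 to 60 N. Pads are 19 mm wide; open, the fingers measure 117 mm over their backs; the gripper's body (75 mm by 190 mm) begins 51 mm behind the grasp point.
Start: joints at [1.131, 0.22, 1.526, -0, 1.395, -0.126], TCP at [192.92, 594.472, 222.538] pointing down, gripper open.
Joint ranges: [-2.98, 2.98], [-0.91, 2.08], [0.09, 2.57], [-1.24, 4.39], [0.2, 2.65], [-2.68, 2.68]. Speed limits (rad/s): [2.57, 2.57, 3.01, 3.14, 3.14, 3.14].

INTERFACE

Orientations are given as a unit quaternion [w, x, y, z].
In Python, from plant import sensors, grab_frame, calibration, manip, nets gives the robot as it stands. The module is installed in compiled form; this text tells all that it offers.
- The arm moves only by the shell command python3 -m handwheel 'ROWS'. ROWS is a JSON object of lists of equal length, an entry for each row: "jaw": the opening, from 0 (shut) to 1 (fully open); "xyz": the shift along the tool's x, y, z in cm, a list of three; "delta_rot": the turn, a rotation vector about the tool's x, y, z in degrees, a list of three. A call has 1 to 5 rows; each row shifts and turns the commanded pose from where the row before left it, along the tool's axes as they then stand; what a row does not reach is not made up. A row lasts 1/12 s, in which the tool goes at most 41.7 mm and 7.16 degrees, less where a joint would pass 70% of its speed; a pose out of reach is approached as far as the arm can. A call is refused whole if a number of a shift passes 4.17 or a number of a turn 7.16, either way. A call with a gripper value outside its range is refused whole. The fingers move at their own pace and stop on an object; the grip force is fixed at half the most. Time passes only in rows, so rows that do not move let the fingers close. It gives the time, the measured TCP pose, the force and the opening at its end, in the units of the state.
- sensors.get_state(): the state, without advancing time (a new reading comes with each control period).
- grab_frame(name): name is "side" or "top" or "wrist"; returns the picture (480x640x3 uint8, blue, green, red); there is no depth.
- calibration(name): a dict with "K" (3x3 intrinsics, pixels), "view" (4x4, takes a point from world to camera coordinates). Camera axes: x right, y up, looking along -z (the intrinsics and any distortion apply to the point x, -y, -z); pixel columns grow to the right and rows downward; lengths in mm; the calibration is good to about 2 mm. A picture is of the moment at which its call begins: read the wrist's pose just before it. calibration takes no time and is no camera call; for the wrist camera it gives the pose at the moment of the call.
- manip.close_job(): hands the job in, once; it reports no verdict.
Trained networks look in the newest picture that a camera, given by its name, has taken for a name from the list of things; names that differ only in an ending like _2 or _b are one class to them, and where a whole thing is asked for, a point or a joint stands for the part that bears it (a point fixed in the world has none). Each returns a list of dicts, best first, with "conf" (0 to 1); they miss things now and then, are a little off and sometimes report something else, mostly with a low value. They report only what shows in the picture. A call takes as long as a camera call. They do not tell look-alikes from the thing itself.
- nets.masks_of(query, camera): "region" (480x640 bool, what is visible of it) and "box" ([left, top, right, bottom] as shares, 0 to 1, of the picture: columns of its width, rows of its height, round what is visible of it).
- nets.pinpoint(query, camera): "location" ([row, column] as shares, 0 to 1, of the picture: columns of its width, rows of its height: a listed point, or the origin of a listed thing).
The state is a dict: "time": time; "qpos": joint angles; "joint_velocities": joint speeds; "effort": joint torques, N m; "position": TCP position; "tcp_rot": TCP orientation; "ft_force": force on the tool from outside, world axes, zero at the start; "torque": the same for the moment, N m; "gripper_width": finger opening in mm.
Only numpy, scipy, OpenCV 4.12 (cv2) and the standard library are available. Lean on these libraries where they do the work, as an engineer would, in place of code of your own. Each camera call takes 0.05 s, during which the arm holds its last target.

TASK

A thin film mask has come down the chute and lies flat in the shallow catch box, under the wire guard where fingers cannot reach it. Lift the box by its corner knob and tip it so that the mask slides by itself, not pushed by the fingers, into the notched corner with its tongue out through the notch, set the box down flat and let go, then take the mask by its tongue and draw it out over the lip. Lay it on the light panel with the tongue over the panel's front edge, sliding it until its hole drops over the pin and it lies flat and square; do not let it fall on the counter, and leave the other things where they are.

Things in the scene. Friction and masses are not known exactly. Their poses are not given: they have to be found in the camera images.
- catch_box: Loose shallow wooden catch box, 238 (its x) x 168 (its y) x 50 mm high, about 0.6 kg, on two 10 mm high skids along its long sides. Origin: centre of its underside, z up. Walls 9 mm thick; inside 220 x 150 mm; floor 22 mm above the underside, walls 28 mm above the floor. At the -x end there is only a 6 mm high notched lip; the knob stands on the opposite corner (+x, -y)
- box_knob (a point): Grip point in the middle of the stem of the box's dark wooden knob: stem 24 mm thick, upright, from 56 to 94 mm above the box's underside, below a 32 mm wide cap 8 mm thick, on a 36 mm corner plate whose top is at 56 mm. The point lies at (101, -66, 78) mm in the box frame
- box_low_corner (a point): Bottom corner (-x, +y) of the box, next to the notch: the point it turns on when tipped by the knob; it grips the counter. At (-119, 80, 0) mm in the box frame. The mask starts to slide on the varnished floor at 8 to 15 degrees of tip; it needs about 16 to 36 degrees, downhill midway between the box's -x and +y, to go right into the corner
- box_notch (a point): Middle of the notch at floor level, on the lip's outer face: (-119, 29, 22) mm in the box frame. The lip, 9 mm thick, rises 6 mm above the floor; it is cut down to the floor from y = -4 to 62 mm and stops the mask's shoulders on either side. With the leaf against lip and side wall the mask's origin is at about (-72, 29, 22) mm in the box frame, its tongue 45 mm out beyond the lip
- box_guard (a point): Middle of the front rod of the box's wire guard, at (-58, 0, 47) mm in the box frame. The guard, six 4 mm steel wires 25 mm apart running along the box, covers it from x = -58 mm to the knob end, its underside 23 mm above the floor. A mask in the corner reaches 24 mm in under it: raise it about 13 mm, over the lip, and draw it out 35 mm or more along the box's -x before lifting
- mask: Loose thin dark metal film mask, about 75 g, 3 mm thick: a leaf 76 (its x) x 92 mm (its y) with a 40 x 54 mm film window, and a tongue 54 mm long, 34 mm wide, sticking out from the middle of the leaf's -x edge (130 mm over all). Origin: centre of the leaf's underside, z up. At first it lies flat in the box under the guard, its x axis within about 0.2 rad of the box's x
- mask_hole (a point): Centre, on the underside, of the mask's round locating hole, 11 mm in diameter, at (-26, 0, 0) mm in the mask frame (12 mm from the leaf's edge at the tongue)
- mask_tongue (a point): Grip point on the middle line of the tongue, 23 mm from its tip, at (-69, 0, 1.5) mm in the mask frame. The tongue is gripped across its 34 mm width, with the finger tips below it
- panel: Fixed light panel, grey frame with a white lit area, 170 (its x) x 200 mm (its y), 24 mm high, flat top. Origin: centre of its underside, z up. The front edge, over which the tongue must hang, is at its x = -85 mm. The mask is square when its x axis is along the panel's x; it then lies with its origin at (-38, 0, 24) mm in the panel frame
- pin_base (a point): Foot of the fixed steel register pin on the panel's top face, at (-64, 0, 24) mm in the panel frame. Pin 8 mm in diameter, 6.5 mm high, the top 2 mm tapered to 4.4 mm
- can_a: Red plastic film can, 66 mm wide, 64 mm high, bystander; origin centre of its underside
- can_b: Red plastic film can, 66 mm wide, 64 mm high, bystander; origin centre of its underside
- viewer: Brass slide viewer, about 145 x 95 x 90 mm with a paper slide standing to 119 mm, bystander; origin underside, about its middle
- qr_plate: Silver tripod quick-release plate, 70 x 45 x 13 mm, with a screw to 23 mm, bystander; origin centre of its underside
- slide_mount: Dark glass slide mount, 85 x 85 x 5 mm, bystander; origin centre of its underside
- loupe: Black magnifying loupe, 54 mm wide, 58 mm high, bystander; origin centre of its underside
Mind the look-alikes: they are no part of the job. Leave any pink look-alike of the mask alone.

How it is judged:
By the outcome, as a careful person would: the job done as asked, in the order asked, and still so for the second after the job is handed in, with the robot touching nothing.
It also fails if it takes over 64 s, if anything falls off the work surface, if the arm or the gripper's body presses on something with over 40 N, if the wrist force passes 120 N, or if a joint passes its speed limit or range.

## Working session

There is one attempt and no reset: what is moved stays moved. The work goes in short steps, Python scripts to look and compute and a shell command to move; the robot and the scene stay as the last step left them, time stands still between calls to the robot, and variables do not carry over. Pictures are saved under pics/ and viewed, and the job is handed in when it is done.

```bash
ls -la; mkdir -p pics
python3 - <<'E'
from plant import sensors, grab_frame, calibration, manip, nets
import cv2
s=sensors.get_state()
for k,v in s.items(): print(k,v)
print(manip.pinch_z)
for c in ["side","top","wrist"]:
    im=grab_frame(c); cv2.imwrite(f"pics/{c}0.png",im)
    d=calibration(c); print(c,d)
E
```

```text
total 12
drwxr-xr-x  3 agent agent 4096 Dec  7 04:53 .
drwxr-xr-x 23 root  root  4096 Dec  7 04:53 ..
drwxr-xr-x  2 agent agent 4096 Dec  7 04:53 pics
time 0.0
qpos [ 1.13089454e+00  2.21230002e-01  1.52760138e+00 -6.40555016e-06
  1.39466753e+00 -1.26101020e-01]
joint_velocities [-0.0020817  -0.00044839  0.00036953  0.00088843  0.00138453  0.00037432]
effort [-1.80781772e-04 -4.94624341e+01 -3.87363338e+01  6.98254025e-02
  5.75470703e-02 -1.17511472e-04]
position [192.66859086 593.92454641 221.43998656]
tcp_rot [ 4.61720369e-04  8.08910922e-01  5.87930448e-01 -8.33832605e-04]
ft_force [ 0.06907412 -0.58384505 -0.40451081]
torque [ 0.01177806 -0.00532647 -0.0199766 ]
gripper_width 87.03244260998237
-18.700000000000003
side {'K': array([[518.61636861,   0.        , 317.92382903],
       [  0.        , 518.61636861, 237.74406017],
       [  0.        ,   0.        ,   1.        ]]), 'view': array([[ 9.98241666e-01, -5.92317434e-02,  2.27529659e-03,
        -4.75736887e+02],
       [ 3.05036439e-02,  5.46237537e-01,  8.37074717e-01,
        -7.02817848e+01],
       [-5.08242472e-02, -8
[... 476 characters left out ...]
80836e+02],
       [-1.74196809e-01, -1.41301477e-02,  9.84609471e-01,
        -1.10566612e+03],
       [ 0.00000000e+00,  0.00000000e+00,  0.00000000e+00,
         1.00000000e+00]])}
wrist {'K': array([[344.03772303,   0.        , 316.97299164],
       [  0.        , 344.03772303, 235.29065601],
       [  0.        ,   0.        ,   1.        ]]), 'view': array([[ 3.08277137e-01,  9.51296481e-01, -4.59653102e-04,
        -6.24327662e+02],
       [-9.14932535e-01,  2.96360650e-01, -2.73986900e-01,
         3.25975866e+01],
       [-2.60506551e-01,  8.48844487e-02,  9.61733314e-01,
        -3.88884291e+02],
       [ 0.00000000e+00,  0.00000000e+00,  0.00000000e+00,
         1.00000000e+00]])}
```

View pics/top0.png

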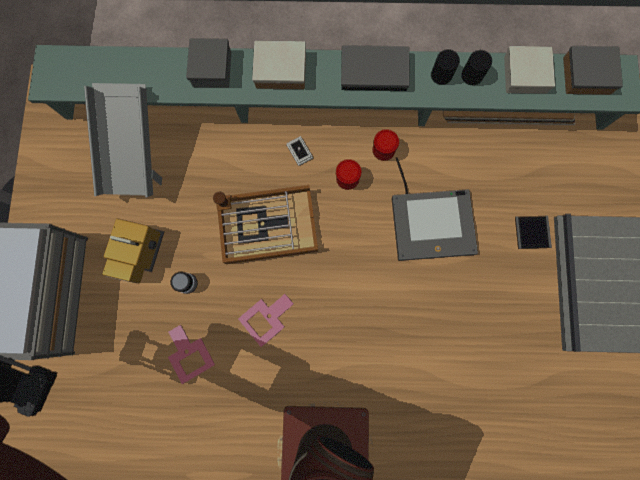

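View pics/side0.png

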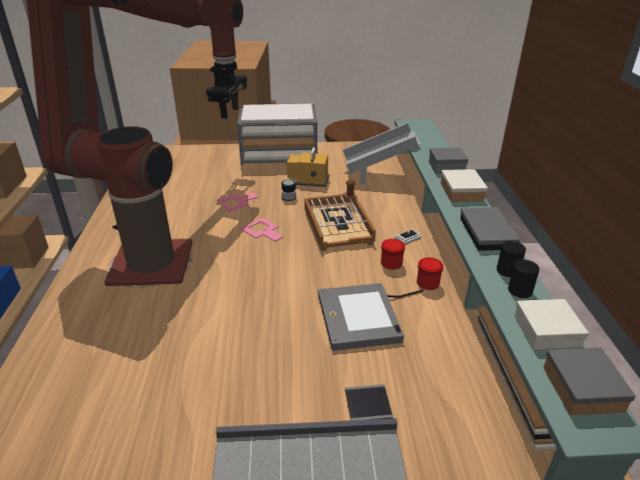

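View pics/wrist0.png

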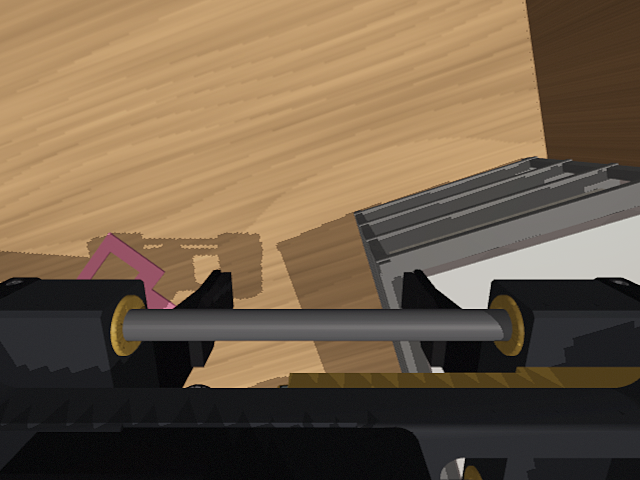

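```bash
cat > h.py <<'E'
from plant import sensors, grab_frame, calibration, manip, nets
import cv2, numpy as np
from scipy.spatial.transform import Rotation as R
from scipy.optimize import least_squares
def proj(c,P,cal=None):
    d=cal or calibration(c); P=np.atleast_2d(P).astype(float)
    q=P@d['view'][:3,:3].T+d['view'][:3,3]
    q=q*[1,-1,-1]; q=q@d['K'].T
    return q[:,:2]/q[:,2:]
def ray(c,uv,z,cal=None):
    d=cal or calibration(c); V=d['view']; Rm=V[:3,:3]
    o=-Rm.T@V[:3,3]
    k=np.linalg.solve(d['K'],[uv[0],uv[1],1.]); w=Rm.T@(k*[1,-1,-1])
    t=(z-o[2])/w[2]; return o+t*w
def pp(q,c,n=3):
    r=nets.pinpoint(q,c)
    return [(round(x['conf'],2),np.array([x['location'][1]*640,x['location'][0]*480]).round(1)) for x in r[:n]]
def st():
    s=sensors.get_state(); return s
def rot():
    q=st()['tcp_rot']; return R.from_quat([q[1],q[2],q[3],q[0]])
def Tz(p,a,pt):  # planar pose x,y,yaw -> world
    c,s=np.cos(a),np.sin(a); pt=np.atleast_2d(pt)
    return np.c_[p[0]+c*pt[:,0]-s*pt[:,1],p[1]+s*pt[:,0]+c*pt[:,1],pt[:,2]+(p[2] if len(p)>2 else 0)]
E
python3 - <<'E'
from h import *
a=cv2.imread('pics/top0.png'); cv2.imwrite('pics/top0b.png',cv2.resize(a[170:280,200:340],None,fx=5.5,fy=5.4,interpolation=cv2.INTER_CUBIC))
cv2.imwrite('pics/top0p.png',cv2.resize(a[180:270,380:490],None,fx=6,fy=6,interpolation=cv2.INTER_CUBIC))
for c in ["top","side"]:
    for q in ["box_knob","box_low_corner","box_notch","box_guard","catch_box","mask","mask_hole","mask_tongue","panel","pin_base"]:
        print(c,q,pp(q,c))
E
```

```text
top box_knob [(0.95, array([224.5, 198.9])), (0.38, array([317.5, 250.9])), (0.21, array([312.1, 229.4]))]
top box_low_corner [(0.57, array([316.6, 254.3])), (0.23, array([314.3, 229.8]))]
top box_notch [(0.63, array([313.9, 230.8]))]
top box_guard [(0.82, array([289.9, 223.4])), (0.23, array([188.3, 284.3]))]
top catch_box [(0.72, array([266.2, 224.6]))]
top mask [(0.94, array([252. , 224.7])), (0.82, array([260.9, 325.8])), (0.67, array([190.8, 358.1]))]
top mask_hole [(0.91, array([186.8, 351.1])), (0.81, array([269.6, 319.6])), (0.71, array([261.2, 223.3]))]
top mask_tongue [(0.87, array([179.2, 335.3])), (0.85, array([279.8, 305.9])), (0.67, array([276.8, 220.6]))]
top panel [(0.6, array([432. , 221.6]))]
top pin_base [(0.8, array([436.7, 250.5])), (0.65, array([350.5, 181.1]))]
side box_knob [(0.6, array([350.1, 187.5]))]
side box_low_corner [(0.7, array([319.9, 250.6]))]
side box_notch [(0.78, array([338.2, 242.4]))]
side box_guard [(0.61, array([429.5, 280.6])), (0.6, array([342.1, 224.7]))]
side catch_box [(0.55, array([338.2, 226.1]))]
side mask [(0.71, array([258.3, 228.1])), (0.58, array([337.6, 214.1])), (0.52, array([229.6, 201.4]))]
side mask_hole [(0.79, array([237.5, 198.1])), (0.56, array([339.1, 217.2])), (0.56, array([264.1, 229.4]))]
side mask_tongue [(0.82, array([249.6, 195.9])), (0.66, array([273.2, 236.5])), (0.51, array([341.6, 223.4]))]
side panel [(0.9, array([359. , 317.3])), (0.38, array([336. , 225.5]))]
side pin_base [(0.7, array([333.3, 312.5])), (0.36, array([352.4, 188.7]))]
```

View pics/top0b.png

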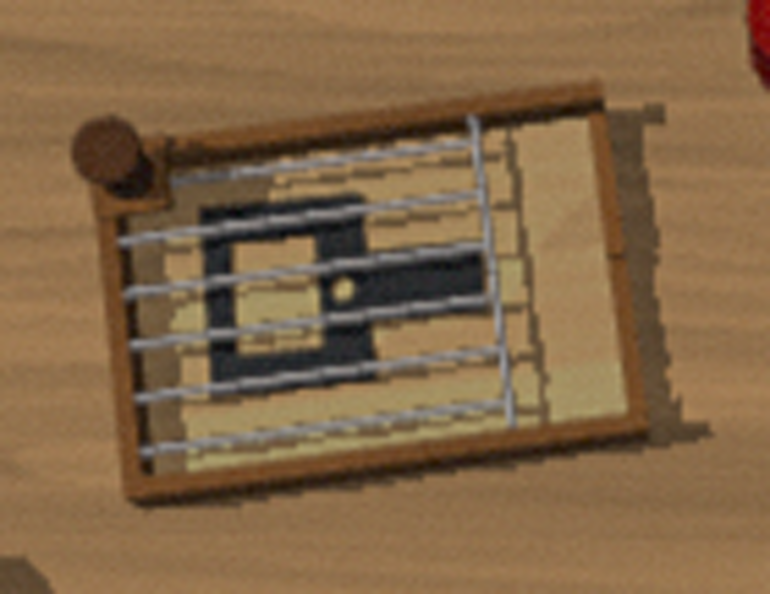

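View pics/top0p.png

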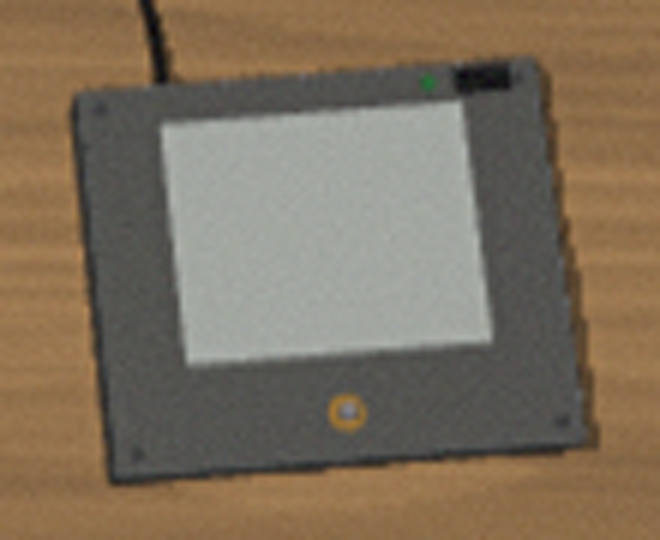

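Run:
```python
from h import *
ct,cs=calibration('top'),calibration('side')
def fit(obs,x0):
    def f(v):
        r=[]
        for c,pt,uv,w in obs:
            P=Tz([v[0],v[1],0],v[2],pt); r.append(w*(proj(c,P,ct if c=='top' else cs)[0]-uv))
        return np.concatenate(r)
    s=least_squares(f,x0,loss='soft_l1'); print(s.x.round(3),'deg',np.degrees(s.x[2]).round(2)); print(s.fun.reshape(-1,2).round(1).tolist()); return s.x
b=[('top',[-119,-84,50],[309.1,185.7],1),('top',[-119,84,50],[317.3,249.6],1),('top',[119,84,50],[223.6,262.2],1),('top',[101,-66,102],[219.5,197.8],1),
('top',[101,-66,78],[224.5,198.9],.7),('top',[-58,0,47],[289.9,223.4],1),('side',[101,-66,78],[350.1,187.5],.7),('side',[-119,80,0],[319.9,250.6],.7),('side',[-119,29,22],[338.2,242.4],.7),('side',[-58,0,47],[342.1,224.7],.7)]
v=fit(b,[600,150,1.6])
for n,pt in [('knob',[101,-66,78]),('low',[-119,80,0]),('notch',[-119,29,22]),('tongue',[-141,29,23.5])]: print(n,Tz([v[0],v[1],0],v[2],pt).round(1))
p=[('top',[85,100,24],[392.5,195.5],1),('top',[85,-100,24],[469.5,190],1),('top',[-64,0,24],[436.9,249.5],1),('top',[-85,100,24],[398.8,259.2],.3),('top',[-85,-100,24],[477.5,253.8],.3),('side',[-64,0,24],[333.3,312.5],1)]
v=fit(p,[600,-250,0])
print('pin',Tz([v[0],v[1],0],v[2],[-64,0,24]))
m=ray('top',[252,224.7],24.5); h=ray('top',[262.2,223.3],24.5); print(m,h)
for n,uv,z in [('can1',(348,170),64),('can2',(386,142),64),('qr',(300,151),13),('slide',(533,232),5),('loupe',(183,282),58)]: print(n,ray('top',uv,z))
```

```text
[545.988 158.844   1.723] deg 98.71
[[0.8, -0.4], [0.8, 0.5], [-1.1, 0.1], [-0.1, -0.3], [-1.9, 0.8], [-0.0, -2.8], [-0.3, 0.8], [0.2, 0.4], [-0.7, 0.4], [-0.2, -0.5]]
knob [[595.9 268.7  78. ]]
low [[484.9  29.1   0. ]]
notch [[535.3  36.8  22. ]]
tongue [[538.7  15.1  23.5]]
[ 5.58199e+02 -2.65407e+02  8.90000e-02] deg 5.13
[[-0.3, -0.6], [-0.1, -0.2], [0.1, -0.3], [-0.2, 0.2], [-0.0, 0.3], [-1.4, 0.6]]
pin [[ 494.45464391 -271.12639963   24.        ]]
[546.92219711 200.37109981  24.5       ] [551.17355081 174.40074762  24.5       ]
can1 [684.85435326 -41.67547702  64.        ]
can2 [ 761.37903183 -137.16322044   64.        ]
qr [752.40404336  85.22476049  13.        ]
slide [ 548.15378107 -523.30744986    5.        ]
loupe [393.50382516 355.06523374  58.        ]
```

```bash
cat >> h.py <<'E'
def Rx(yaw):  # tool pointing down with tool x at world angle yaw(deg)
    a=np.radians(yaw); x=np.array([np.cos(a),np.sin(a),0]); z=np.array([0,0,-1.]); return R.from_matrix(np.c_[x,np.cross(z,x),z])
def plan(p1,R1,n,p0=None,R0=None):
    s=st(); p=np.array(s['position'] if p0 is None else p0); r=rot() if R0 is None else R0
    rv=(r.inv()*R1).as_rotvec(degrees=True); X=[];D=[]
    for i in range(n):
        d=(np.array(p1)-p)/(n-i); x=(r.inv().apply(d)/10).round(2); X.append(x.tolist()); p=p+r.apply(x*10)
        dr=((r.inv()*R1).as_rotvec(degrees=True)/(n-i)).round(2); D.append(dr.tolist()); r=r*R.from_rotvec(dr,degrees=True)
    print('t',s['time'],'from',s['position'].round(1) if p0 is None else p0)
    for i in range(0,n,5): print(X[i:i+5],D[i:i+5])
    print('end',p.round(1))
    return p,r
E
python3 - <<'E'
from h import *
plan([596,268.7,200],Rx(-36.3),16)
E
```

```text
t 1.15 from [192.9 594.5 222.6]
[[-1.16, 3.02, 0.14], [-0.79, 3.14, 0.14], [-0.42, 3.21, 0.14], [-0.04, 3.24, 0.14], [0.35, 3.22, 0.14]] [[-0.0, 0.0, 6.77], [-0.0, 0.0, 6.77], [-0.0, 0.0, 6.77], [-0.0, 0.0, 6.77], [-0.0, 0.0, 6.77]]
[[0.72, 3.16, 0.14], [1.09, 3.05, 0.14], [1.44, 2.9, 0.14], [1.77, 2.71, 0.14], [2.08, 2.48, 0.14]] [[-0.0, 0.0, 6.77], [-0.0, 0.0, 6.77], [-0.0, 0.0, 6.77], [-0.0, 0.0, 6.77], [-0.0, 0.0, 6.77]]
[[2.36, 2.22, 0.14], [2.61, 1.93, 0.14], [2.81, 1.61, 0.14], [2.98, 1.26, 0.14], [3.12, 0.9, 0.15]] [[-0.0, 0.0, 6.77], [-0.0, 0.0, 6.77], [-0.0, 0.0, 6.77], [-0.0, 0.0, 6.77], [-0.0, 0.0, 6.77]]
[[3.2, 0.53, 0.14]] [[-0.0, 0.0, 6.77]]
end [596.  268.7 200. ]
```

```bash
python3 -m handwheel '{"jaw":[1,1,1,1,1],"xyz":[[-1.2,3.0,0.1],[-0.8,3.1,0.1],[-0.4,3.2,0.1],[0,3.2,0.1],[0.4,3.2,0.1]],"delta_rot":[[0,0,6.8],[0,0,6.8],[0,0,6.8],[0,0,6.8],[0,0,6.8]]}'
python3 -m handwheel '{"jaw":[1,1,1,1,1],"xyz":[[0.7,3.2,0.1],[1.1,3.0,0.1],[1.4,2.9,0.1],[1.8,2.7,0.1],[2.1,2.5,0.1]],"delta_rot":[[0,0,6.8],[0,0,6.8],[0,0,6.8],[0,0,6.8],[0,0,6.8]]}'
```

```text
time: 1.57
position: [319.0, 492.7, 217.6]
tcp_rot: [-0.0, 0.946, 0.323, 0.0]
ft_force: [1.4, 0.0, -0.8]
gripper_width: 86.7
time: 1.98
position: [444.8, 390.2, 212.7]
tcp_rot: [-0.0, 0.999, 0.032, 0.0]
ft_force: [0.6, 0.0, -0.3]
gripper_width: 87.0
```

```bash
python3 -m handwheel '{"jaw":[1,1,1,1,1],"xyz":[[2.4,2.2,0.1],[2.6,1.9,0.1],[2.8,1.6,0.1],[3.0,1.3,0.1],[3.1,0.9,0.1]],"delta_rot":[[0,0,6.8],[0,0,6.8],[0,0,6.8],[0,0,6.8],[0,0,6.8]]}'
python3 - <<'E'
from h import *
plan([596,268.7,160],Rx(-36.3),3)
E
```

```text
time: 2.4
position: [570.5, 287.7, 207.6]
tcp_rot: [-0.0, 0.965, -0.262, 0.0]
ft_force: [-0.1, -0.6, 0.8]
gripper_width: 87.2
t 2.4 from [570.5 287.7 207.6]
[[1.05, 0.12, 1.59], [1.06, 0.08, 1.58], [1.06, 0.04, 1.59]] [[-0.0, -0.0, 1.99], [-0.01, -0.0, 1.99], [-0.0, -0.01, 1.99]]
end [596.  268.7 160. ]
```

```bash
python3 -m handwheel '{"jaw":[1,1,1,1],"xyz":[[1.05,0.12,1.6],[1.05,0.08,1.6],[1.05,0.04,1.6],[0,0,0]],"delta_rot":[[0,0,2],[0,0,2],[0,0,2],[0,0,0]]}'
python3 - <<'E'
from h import *
s=st();print(s['position'])
c=calibration('wrist'); im=grab_frame('wrist'); k=[(x['conf'],x['location']) for x in nets.pinpoint('box_knob','wrist')[:3]]
for cf,l in k: 
    uv=[l[1]*640,l[0]*480]; print(cf,uv,ray('wrist',uv,78,c))
print(proj('wrist',[[596,268.7,78],[596,268.7,102]],c))
cv2.imwrite('pics/w1.png',im)
im=grab_frame('top');cv2.imwrite('pics/t1.png',im)
E
```

```text
time: 2.73
position: [594.0, 267.9, 155.4]
tcp_rot: [0.002, 0.951, -0.31, -0.002]
ft_force: [-1.3, -0.7, -0.5]
gripper_width: 86.9
[594.01494252 267.90534369 155.36737911]
0.72 [318.592, 238.8] [596.90461065 270.74490787  78.        ]
[[319.24507428 241.69194093]
 [319.36941629 252.49286618]]
```

View pics/w1.png

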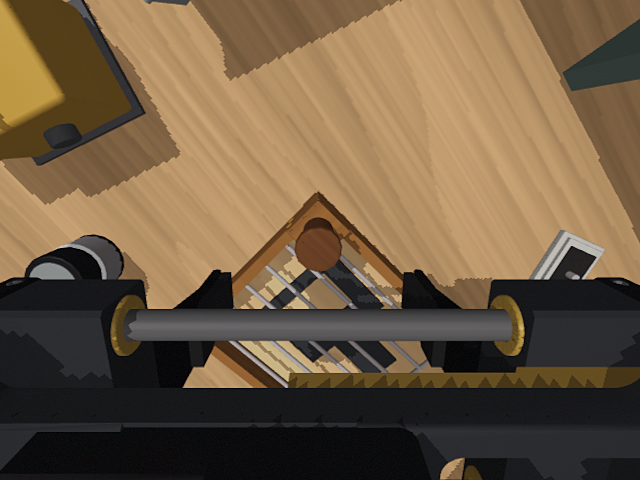

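Run:
```python
from h import *
s=st();print(s['time'],s['position'],s['qpos'],s['joint_velocities'],s['tcp_rot'])
plan([597,270.5,62],Rx(-36.3),4)
```

```text
2.8833 [594.59973851 270.55022396 160.07109705] [3.06236623e-01 3.33858183e-01 1.50820345e+00 3.25244270e-04
 1.29955884e+00 9.33067800e-01] [ 0.01091206 -0.01904244 -0.01356461  0.00053539 -0.00312527  0.00270824] [-1.19468411e-04  9.51272616e-01 -3.08351076e-01 -1.02314184e-04]
t 2.8833 from [594.6 270.6 160.1]
[[0.05, -0.03, 2.45], [0.05, -0.04, 2.45], [0.05, -0.03, 2.45], [0.05, -0.04, 2.46]] [[-0.0, 0.0, 0.1], [-0.0, 0.01, 0.09], [-0.0, 0.0, 0.1], [-0.01, 0.01, 0.09]]
end [597.  270.5  62. ]
```

```bash
python3 -m handwheel '{"jaw":[1,1,1,1,1],"xyz":[[0.05,-0.05,2.6],[0.05,-0.05,2.6],[0.05,0,2.4],[0,0,1.7],[0,0,0.5]],"delta_rot":[[0,0,0],[0,0,0],[0,0,0],[0,0,0],[0,0,0]]}'
python3 -m handwheel '{"jaw":[1,0,0,0,0],"xyz":[[0,0,0],[0,0,0],[0,0,0],[0,0,0],[0,0,0]],"delta_rot":[[0,0,0],[0,0,0],[0,0,0],[0,0,0],[0,0,0]]}'
python3 -m handwheel '{"jaw":[0,0,0],"xyz":[[0,0,0],[0,0,0],[0,0,0]],"delta_rot":[[0,0,0],[0,0,0],[0,0,0]]}'
python3 - <<'E'
from h import *
s=st();print(s['time'],s['position'],s['tcp_rot'],s['ft_force'],s['gripper_width'])
E
```

```text
time: 3.3
position: [594.6, 270.5, 59.5]
tcp_rot: [0.001, 0.951, -0.308, -0.001]
ft_force: [-0.6, -0.1, -0.1]
gripper_width: 87.0
time: 3.72
position: [597.6, 270.5, 63.3]
tcp_rot: [-0.001, 0.951, -0.309, 0.001]
ft_force: [-0.1, -0.5, 0.0]
gripper_width: 68.0
time: 3.97
position: [596.7, 270.1, 61.8]
tcp_rot: [-0.0, 0.951, -0.309, 0.0]
ft_force: [0.1, 0.6, -0.1]
gripper_width: 48.1
3.9667 [596.67246418 270.10003084  61.76584347] [-6.21978214e-05  9.51102979e-01 -3.08873935e-01  1.08934854e-04] [ 0.0565175   0.64546261 -0.1005087 ] 48.05165118268618
```

```bash
python3 -m handwheel '{"jaw":[0,0,0,0,0],"xyz":[[0,0,0],[0,0,0],[0,0,0],[0,0,0],[0,0,0]],"delta_rot":[[0,0,0],[0,0,0],[0,0,0],[0,0,0],[0,0,0]]}'
python3 - <<'E'
from h import *
s=st();print(s['time'],s['position'],s['tcp_rot'],s['ft_force'],s['torque'],s['gripper_width'])
P=np.array([484.9,29.1,0]); u=np.array([np.cos(np.radians(53.7)),np.sin(np.radians(53.7)),0]); w=np.cross(u,[0,0,1])
r=rot(); print(r.inv().apply(w).round(3))
for p in (s['position'],[596.5,269.5,61]):
  for k in range(0,12,3):
    a,b=[R.from_rotvec(np.radians(2.5*j)*w) for j in (k,k+1)]
    pa=P+a.apply(np.array(p)-P); pb=P+b.apply(np.array(p)-P)
    print(k,((a*r).inv().apply(pb-pa)/10).round(3),pb.round(1))
E
```

```text
time: 4.38
position: [596.5, 270.1, 61.5]
tcp_rot: [0.0, 0.951, -0.309, -0.0]
ft_force: [0.0, -0.1, -0.0]
gripper_width: 30.3
4.3833 [596.45649554 270.1446624   61.46025508] [ 4.40323823e-05  9.51107730e-01 -3.08859300e-01 -1.26712311e-04] [ 0.04947854 -0.13446581 -0.02284546] [-0.04168285  0.13689069 -0.06371741] 30.294483634584786
[ 1.     0.006 -0.   ]
0 [-0.002  0.293 -1.13 ] [594.7 267.8  72.8]
3 [-0.002  0.293 -1.13 ] [587.8 258.4 105.7]
6 [-0.002  0.293 -1.13 ] [578.4 245.5 136.9]
9 [-0.002  0.293 -1.13 ] [566.6 229.6 165.7]
0 [-0.002  0.291 -1.127] [594.8 267.2  72.3]
3 [-0.002  0.291 -1.127] [587.9 257.8 105.2]
6 [-0.002  0.291 -1.127] [578.5 245.  136.3]
9 [-0.002  0.291 -1.127] [566.8 229.1 165.1]
```

Per row: turn 2.5° about tool x, shift [0, 0.29, -1.13] cm. First finish closing.

```bash
python3 -m handwheel '{"jaw":[0,0,0,0],"xyz":[[0,0,0],[0,0,0],[0,0,0],[0,0,0]],"delta_rot":[[0,0,0],[0,0,0],[0,0,0],[0,0,0]]}'
python3 -m handwheel '{"jaw":[0,0,0,0],"xyz":[[0,0.12,-0.45],[0,0.23,-0.9],[0,0.29,-1.13],[0,0.29,-1.13]],"delta_rot":[[1,0,0],[2,0,0],[2.5,0,0],[2.5,0,0]]}'
python3 - <<'E'
from h import *
s=st();print(s['time'],s['position'],s['tcp_rot'],s['ft_force'],s['torque'],s['gripper_width'])
cv2.imwrite('pics/s2.png',grab_frame('side'))
E
```

```text
time: 4.72
position: [596.5, 270.2, 61.5]
tcp_rot: [0.0, 0.951, -0.309, -0.0]
ft_force: [-0.9, -0.0, -0.5]
gripper_width: 30.1
time: 5.05
position: [589.3, 261.0, 96.5]
tcp_rot: [-0.067, 0.949, -0.308, 0.021]
ft_force: [0.6, 0.1, -5.1]
gripper_width: 30.5
5.05 [589.25684561 260.99247276  96.53344729] [-0.0670034   0.94884527 -0.30781026  0.02135495] [ 0.61360063  0.11323584 -5.11196535] [-0.19169738  0.16554913  0.02091932] 30.45296187329746
```

View pics/s2.png

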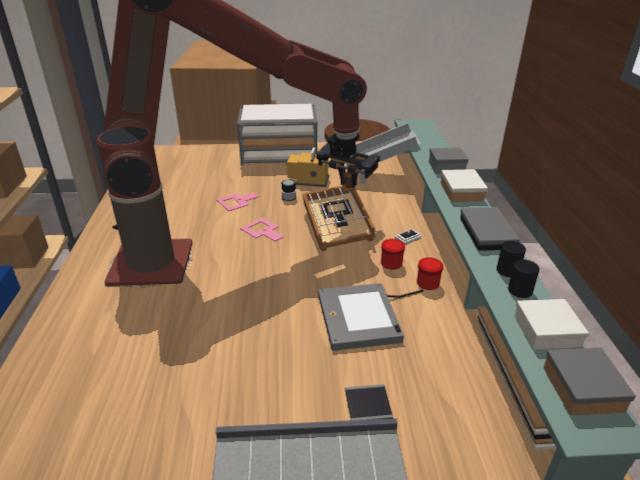

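```bash
python3 -m handwheel '{"jaw":[0,0,0,0,0],"xyz":[[0,0.23,-0.9],[0,0.23,-0.9],[0,0.23,-0.9],[0,0.23,-0.9],[0,0.23,-0.9]],"delta_rot":[[2,0,0],[2,0,0],[2,0,0],[2,0,0],[2,0,0]]}'
python3 - <<'E'
from h import *
s=st();print(s['time'],s['position'],s['tcp_rot'],s['ft_force'],s['torque'],s['gripper_width'])
cv2.imwrite('pics/s3.png',grab_frame('side')[130:280,260:430].repeat(4,0).repeat(4,1))
cv2.imwrite('pics/t3.png',grab_frame('top'))
E
```

```text
time: 5.52
position: [577.1, 244.0, 138.2]
tcp_rot: [-0.149, 0.939, -0.305, 0.048]
ft_force: [0.9, 0.2, -5.2]
gripper_width: 30.1
5.5167 [577.10437556 244.01542556 138.18048183] [-0.14892244  0.93941118 -0.3049924   0.04804553] [ 0.92973662  0.20755361 -5.24691949] [-0.33977951  0.33485169 -0.01694646] 30.07970477152198
```

View pics/s3.png

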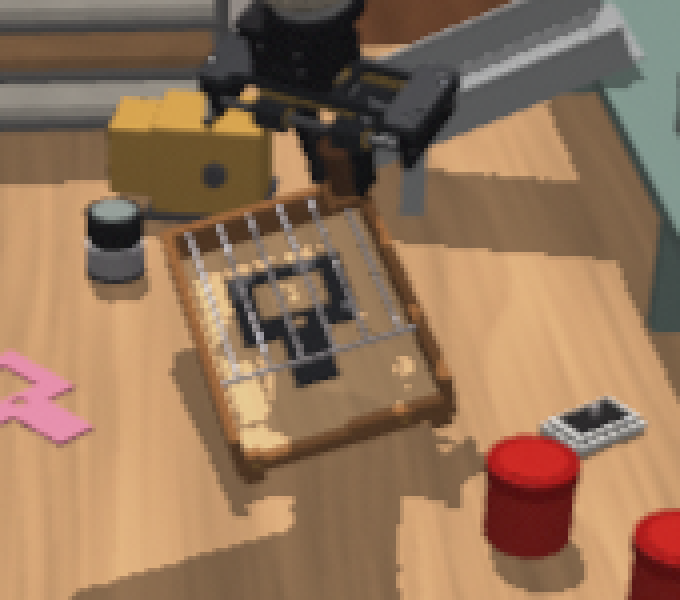

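View pics/t3.png

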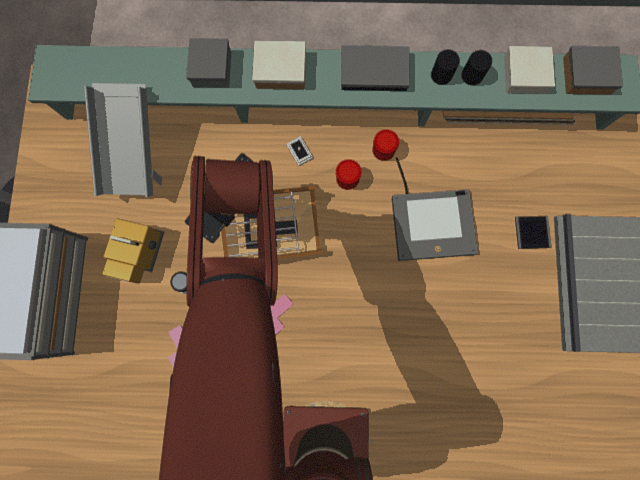

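The box is tipped about 18°. In the side view the mask has begun to slide, and its tongue is past the guard rod. I'll tip it to 27° and wait.

```bash
python3 -m handwheel '{"jaw":[0,0,0,0,0],"xyz":[[0,0.23,-0.9],[0,0.23,-0.9],[0,0.23,-0.9],[0,0.23,-0.9],[0,0.12,-0.45]],"delta_rot":[[2,0,0],[2,0,0],[2,0,0],[2,0,0],[1,0,0]]}'
python3 -m handwheel '{"jaw":[0,0,0,0,0],"xyz":[[0,0,0],[0,0,0],[0,0,0],[0,0,0],[0,0,0]],"delta_rot":[[0,0,0],[0,0,0],[0,0,0],[0,0,0],[0,0,0]]}'
python3 - <<'E'
from h import *
s=st();print(s['time'],s['position'],s['tcp_rot'],s['ft_force'],s['torque'],s['gripper_width'])
cv2.imwrite('pics/s4.png',grab_frame('side')[130:280,260:430].repeat(4,0).repeat(4,1))
E
```

```text
time: 6.03
position: [562.8, 224.2, 172.0]
tcp_rot: [-0.222, 0.925, -0.3, 0.072]
ft_force: [0.0, 0.3, -3.4]
gripper_width: 30.6
time: 6.45
position: [563.2, 224.9, 171.7]
tcp_rot: [-0.222, 0.925, -0.3, 0.071]
ft_force: [-0.8, -1.5, -6.0]
gripper_width: 30.4
6.45 [563.24804357 224.87562975 171.67604061] [-0.22153257  0.92505307 -0.30017133  0.07139543] [-0.75069757 -1.4715753  -6.03546886] [-0.74424002  0.46147179  0.02222756] 30.446620118158595
```

View pics/s4.png

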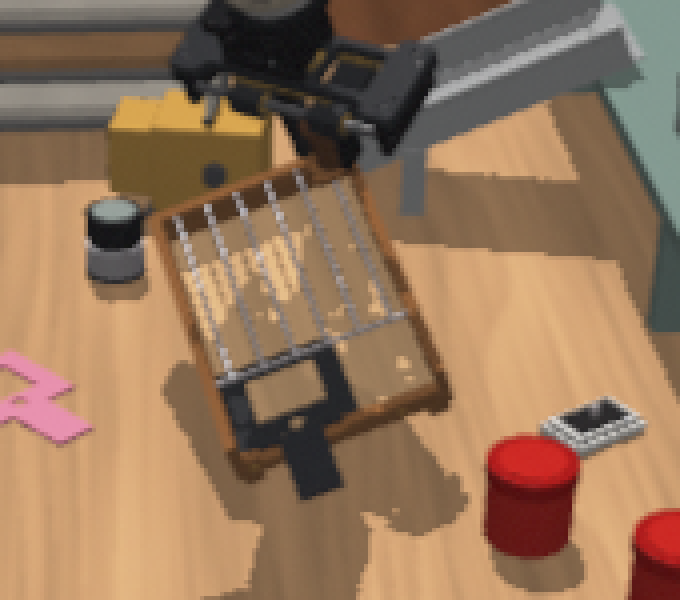

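Run:
```python
from h import *
P=np.array([484.9,29.1,0]); u=np.array([np.cos(np.radians(53.7)),np.sin(np.radians(53.7)),0]); w=np.cross(u,[0,0,1])
r=Rx(-36.05);p=np.array([596.45,270.15,61.5])
for st_ in (2,1,.5):
    a,b=[R.from_rotvec(np.radians(j)*w) for j in (20,20-st_)]
    print(st_,((a*r).inv().apply(b.apply(p-P)-a.apply(p-P))/10).round(3))
b=R.from_rotvec(np.radians(27)*w); print(P+b.apply(p-P),(b*r).as_quat())
```

```text
2 [ 0.001 -0.199  0.912]
1 [ 0.    -0.103  0.455]
0.5 [ 0.    -0.053  0.227]
[563.12421746 224.78244462 172.97429771] [ 0.92464755 -0.30088231  0.07320337 -0.22167094]
```

```bash
python3 -m handwheel '{"jaw":[0,0,0,0,0],"xyz":[[0,-0.1,0.45],[0,-0.2,0.91],[0,-0.2,0.91],[0,-0.2,0.91],[0,-0.2,0.91]],"delta_rot":[[-1,0,0],[-2,0,0],[-2,0,0],[-2,0,0],[-2,0,0]]}'
python3 -m handwheel '{"jaw":[0,0,0,0,0],"xyz":[[0,-0.2,0.91],[0,-0.2,0.91],[0,-0.2,0.91],[0,-0.2,0.91],[0,-0.2,0.91]],"delta_rot":[[-2,0,0],[-2,0,0],[-2,0,0],[-2,0,0],[-2,0,0]]}'
python3 - <<'E'
from h import *
s=st();print(s['time'],s['position'],s['tcp_rot'],s['ft_force'],s['torque'],s['gripper_width'])
cv2.imwrite('pics/s5.png',grab_frame('side')[130:280,260:430].repeat(4,0).repeat(4,1))
E
```

```text
time: 6.92
position: [578.4, 245.0, 138.2]
tcp_rot: [-0.148, 0.94, -0.305, 0.048]
ft_force: [-0.2, -1.1, -5.6]
gripper_width: 30.5
time: 7.33
position: [590.5, 262.0, 96.3]
tcp_rot: [-0.065, 0.949, -0.308, 0.021]
ft_force: [-0.9, -0.5, -4.5]
gripper_width: 30.6
7.3333 [590.51270467 262.00694471  96.3100329 ] [-0.06537737  0.94882652 -0.3082156   0.02138188] [-0.91141598 -0.49921919 -4.50226579] [-0.4506966   0.32028547 -0.01098461] 30.590133810877585
```

View pics/s5.png

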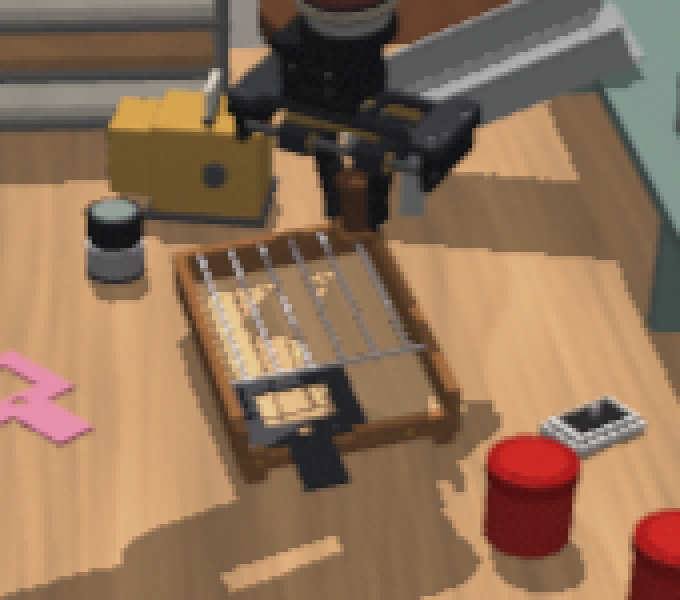

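```bash
python3 -m handwheel '{"jaw":[0,0,0,0,0],"xyz":[[0,-0.2,0.91],[0,-0.2,0.91],[0,-0.2,0.91],[0,-0.1,0.45],[0,-0.05,0.2]],"delta_rot":[[-2,0,0],[-2,0,0],[-2,0,0],[-1,0,0],[-0.5,0,0]]}'
python3 -m handwheel '{"jaw":[0,0,0],"xyz":[[0,-0.05,0.2],[0,0,0],[0,0,0]],"delta_rot":[[-0.5,0,0],[0,0,0],[0,0,0]]}'
python3 - <<'E'
from h import *
s=st();print(s['time'],s['position'],s['tcp_rot'],s['ft_force'],s['torque'],s['gripper_width'])
E
```

```text
time: 7.8
position: [596.6, 271.1, 63.5]
tcp_rot: [-0.005, 0.951, -0.309, 0.001]
ft_force: [0.1, 1.7, -3.7]
gripper_width: 30.5
time: 8.05
position: [597.1, 270.6, 62.7]
tcp_rot: [-0.001, 0.951, -0.309, 0.001]
ft_force: [2.0, 2.3, -2.5]
gripper_width: 30.3
8.05 [597.14177552 270.62952825  62.73035741] [-9.21869965e-04  9.51085653e-01 -3.08925405e-01  5.70285185e-04] [ 2.02802136  2.32018517 -2.54126686] [ 0.33805635  0.00565233 -0.10778249] 30.274648394963364
```

```bash
python3 -m handwheel '{"jaw":[0,0,0],"xyz":[[0,0,0.08],[0,0,0.07],[0,0,0]],"delta_rot":[[0,0,0],[0,0,0],[0,0,0]]}'
python3 -m handwheel '{"jaw":[1,1,1,1,1],"xyz":[[0,0,0],[0,0,0],[0,0,0],[0,0,0],[0,0,0]],"delta_rot":[[0,0,0],[0,0,0],[0,0,0],[0,0,0],[0,0,0]]}'
python3 -m handwheel '{"jaw":[1,1,1],"xyz":[[0,0,-0.5],[0,0,-2],[0,0,-3]],"delta_rot":[[0,0,0],[0,0,0],[0,0,0]]}'
```

```text
time: 8.3
position: [597.2, 270.2, 61.5]
tcp_rot: [-0.001, 0.951, -0.309, 0.001]
ft_force: [0.4, 2.6, 0.0]
gripper_width: 30.3
time: 8.72
position: [596.5, 269.8, 60.4]
tcp_rot: [0.0, 0.951, -0.309, -0.0]
ft_force: [-0.4, 0.4, 0.0]
gripper_width: 55.9
time: 8.97
position: [593.9, 269.1, 112.4]
tcp_rot: [0.002, 0.951, -0.309, -0.003]
ft_force: [-0.0, 0.9, -0.1]
gripper_width: 75.5
```

Run:
```python
from h import *
plan([538.7,15.1,150],Rx(8.7),9)
```

```text
t 8.9667 from [593.9 269.1 112.4]
[[1.16, 2.65, -0.41], [0.93, 2.74, -0.41], [0.69, 2.81, -0.41], [0.44, 2.85, -0.41], [0.19, 2.88, -0.41]] [[0.03, 0.04, -4.96], [0.03, 0.04, -4.97], [0.02, 0.04, -4.96], [0.03, 0.04, -4.97], [0.02, 0.04, -4.96]]
[[-0.05, 2.89, -0.41], [-0.31, 2.87, -0.41], [-0.55, 2.83, -0.41], [-0.8, 2.78, -0.42]] [[0.03, 0.04, -4.97], [0.02, 0.04, -4.96], [0.03, 0.04, -4.97], [0.02, 0.05, -4.96]]
end [538.7  15.1 150. ]
```

```bash
python3 -m handwheel '{"jaw":[1,1,1,1,1],"xyz":[[1.2,2.6,-1.6],[0.9,2.7,-1.0],[0.7,2.8,-0.5],[0.4,2.9,-0.3],[0.2,2.9,0]],"delta_rot":[[0,0,-5],[0,0,-5],[0,0,-5],[0,0,-5],[0,0,-5]]}'
python3 -m handwheel '{"jaw":[1,1,1,1,1],"xyz":[[-0.05,2.9,0],[-0.3,2.9,0],[-0.55,2.8,0],[-0.8,2.8,0],[0,0,0]],"delta_rot":[[0,0,-5],[0,0,-5],[0,0,-5],[0,0,-5],[0,0,0]]}'
python3 -m handwheel '{"jaw":[1,1,1],"xyz":[[0,0,0],[0,0,0],[0,0,0]],"delta_rot":[[0,0,0],[0,0,0],[0,0,0]]}'
python3 - <<'E'
from h import *
s=st();print(s['time'],s['position'],s['tcp_rot'])
c=calibration('wrist'); im=grab_frame('wrist'); cv2.imwrite('pics/w6.png',im)
for q,z in [('mask_tongue',23.5),('mask_hole',22),('box_notch',22),('mask',22),('box_low_corner',0)]:
  for x in nets.pinpoint(q,'wrist')[:2]:
    l=x['location'];uv=[l[1]*640,l[0]*480]; print(q,x['conf'],np.round(uv,1),ray('wrist',uv,z,c).round(1))
cv2.imwrite('pics/t6.png',grab_frame('top'))
cv2.imwrite('pics/s6.png',grab_frame('side')[170:270,270:400].repeat(5,0).repeat(5,1))
E
```

```text
time: 9.38
position: [566.4, 128.0, 151.1]
tcp_rot: [-0.0, 0.996, -0.093, 0.001]
ft_force: [0.6, 0.0, 0.3]
gripper_width: 86.5
time: 9.8
position: [541.4, 11.5, 149.9]
tcp_rot: [0.001, 0.997, 0.079, -0.0]
ft_force: [-0.5, -1.2, 0.7]
gripper_width: 87.2
time: 10.05
position: [542.4, 16.6, 149.7]
tcp_rot: [-0.0, 0.997, 0.079, 0.0]
ft_force: [0.6, 0.5, 0.2]
gripper_width: 86.7
10.05 [542.3802589   16.57865623 149.67465693] [-1.15563802e-04  9.96908950e-01  7.85652483e-02  1.84377515e-04]
mask_tongue 0.97 [312.1 229.8] [538.3  14.3  23.5]
mask_tongue 0.69 [101.6  67.7] [360.4 115.5  23.5]
mask_hole 0.91 [66.2 18.3] [334.  145.3  22. ]
mask_hole 0.7 [315.3 178.7] [534.2  57.9  22. ]
box_notch 0.57 [263.2 197.2] [493.1  35.7  22. ]
box_low_corner 0.85 [261.5 197.2] [488.8  31.2   0. ]
box_low_corner 0.58 [315.  231.8] [541.9   6.6   0. ]
```

View pics/w6.png

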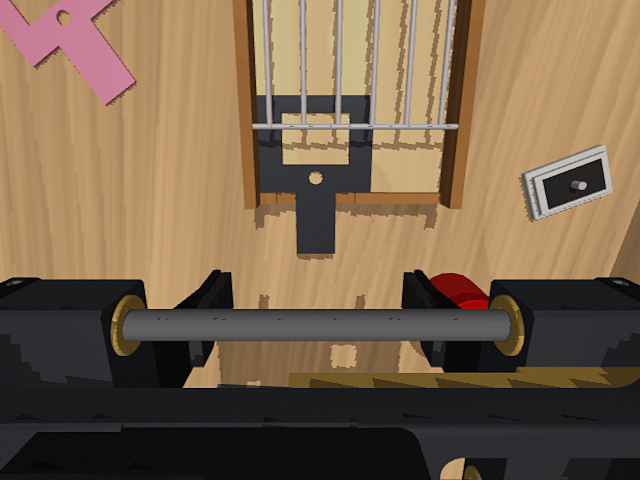

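View pics/s6.png

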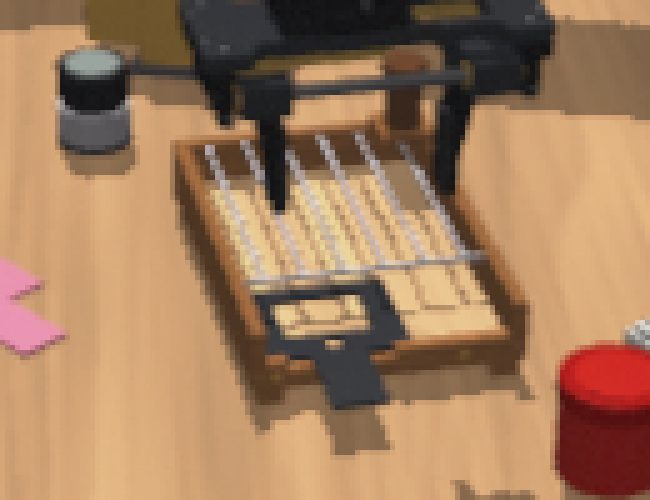

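Run:
```python
from h import *
im=cv2.imread('pics/w6.png'); cv2.imwrite('pics/w6z.png',cv2.resize(im[85:265,230:390],None,fx=3.33*1.2,fy=3.33,interpolation=cv2.INTER_CUBIC))
for n,uv in [('tipL',(297,253)),('tipR',(335.5,253.5)),('rootL',(296,193)),('rootR',(336,193)),('hole',(316,178)),('leafL',(260,192)),('leafR',(371,192))]:
    print(n,ray('wrist',uv,25).round(1))
print(st()['position'])
```

```text
tipL [528.1  -8.5  25. ]
tipR [561.4  -3.7  25. ]
rootL [519.8  43.5  25. ]
rootR [552.7  48.8  25. ]
hole [534.3  58.4  25. ]
leafL [490.1  39.6  25. ]
leafR [581.3  54.2  25. ]
[542.14057757  16.12911903 149.37437483]
```

View pics/w6z.png

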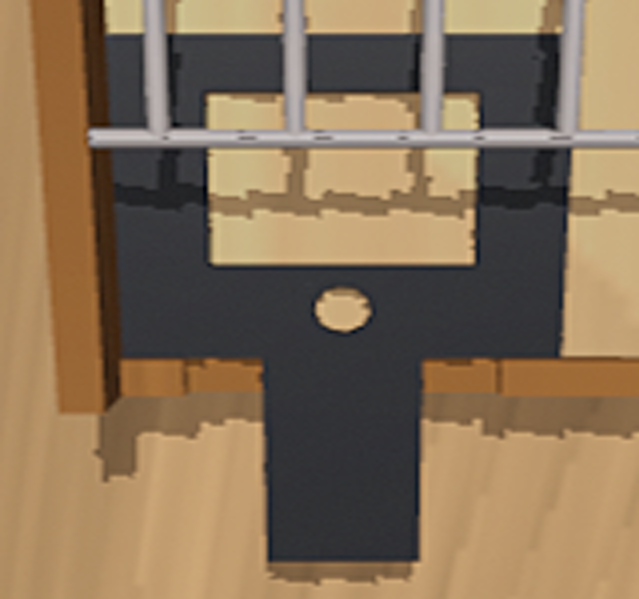

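```bash
python3 -m handwheel '{"jaw":[1,1,1,1,1],"xyz":[[-0.13,0,3.3],[0,0,3.3],[0,0,3],[0,0,2],[0,0,1.2]],"delta_rot":[[0,0,0],[0,0,0],[0,0,0],[0,0,0],[0,0,0]]}'
python3 -m handwheel '{"jaw":[1,1,1,1],"xyz":[[0,0,0.8],[0,0,0.4],[0,0,0],[0,0,0]],"delta_rot":[[0,0,0],[0,0,0],[0,0,0],[0,0,0]]}'
python3 - <<'E'
from h import *
s=st();print(s['time'],s['position'],s['tcp_rot'],s['ft_force'])
c=calibration('wrist'); im=grab_frame('wrist'); cv2.imwrite('pics/w7.png',im)
E
```

```text
time: 10.87
position: [538.7, 15.9, 18.4]
tcp_rot: [-0.0, 0.997, 0.079, -0.002]
ft_force: [-0.2, 0.6, -0.4]
gripper_width: 87.2
time: 11.2
position: [542.0, 15.5, 10.6]
tcp_rot: [0.0, 0.997, 0.079, 0.001]
ft_force: [0.6, -0.7, 1.0]
gripper_width: 87.3
11.2 [541.95562414  15.46497707  10.58808342] [1.82056279e-04 9.96902929e-01 7.86358970e-02 9.55681629e-04] [ 0.64778551 -0.72975932  1.0109897 ]
```

View pics/w7.png

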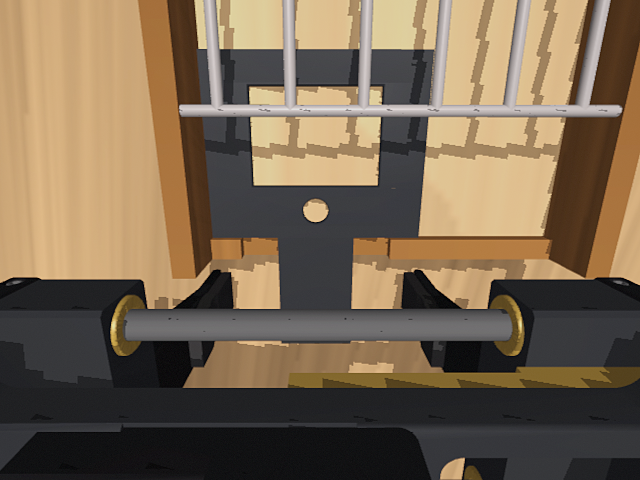

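```bash
python3 -m handwheel '{"jaw":[1,1,1,1],"xyz":[[-0.05,0,0.25],[0,0,0.2],[0,0,0],[0,0,0]],"delta_rot":[[0,0,0],[0,0,0],[0,0,0],[0,0,0]]}'
python3 -m handwheel '{"jaw":[0,0,0,0,0],"xyz":[[0,0,0],[0,0,0],[0,0,0],[0,0,0],[0,0,0]],"delta_rot":[[0,0,0],[0,0,0],[0,0,0],[0,0,0],[0,0,0]]}'
python3 -m handwheel '{"jaw":[0,0,0,0,0],"xyz":[[0,0,0],[0,0,0],[0,0,0],[0,0,0],[0,0,0]],"delta_rot":[[0,0,0],[0,0,0],[0,0,0],[0,0,0],[0,0,0]]}'
python3 - <<'E'
from h import *
s=st();print(s['time'],s['position'],s['tcp_rot'],s['ft_force'],s['torque'],s['gripper_width'])
c=calibration('wrist'); im=grab_frame('wrist'); cv2.imwrite('pics/w8.png',im)
E
```

```text
time: 11.58
position: [540.4, 15.5, 5.1]
tcp_rot: [0.0, 0.997, 0.079, 0.0]
ft_force: [-0.3, -1.0, -0.3]
gripper_width: 86.9
time: 12.0
position: [540.4, 15.5, 4.9]
tcp_rot: [-0.0, 0.997, 0.079, 0.0]
ft_force: [-0.6, -0.6, 0.5]
gripper_width: 61.3
time: 12.42
position: [540.6, 15.5, 5.0]
tcp_rot: [-0.0, 0.997, 0.079, 0.0]
ft_force: [1.3, 0.3, -0.5]
gripper_width: 32.8
12.4167 [540.56750522  15.54442159   4.99610399] [-3.94518849e-05  9.96906222e-01  7.85997966e-02  2.35253219e-04] [ 1.25423428  0.25783714 -0.52811001] [-0.00697429 -0.11478808 -0.02554055] 32.79034773949694
```

View pics/w8.png

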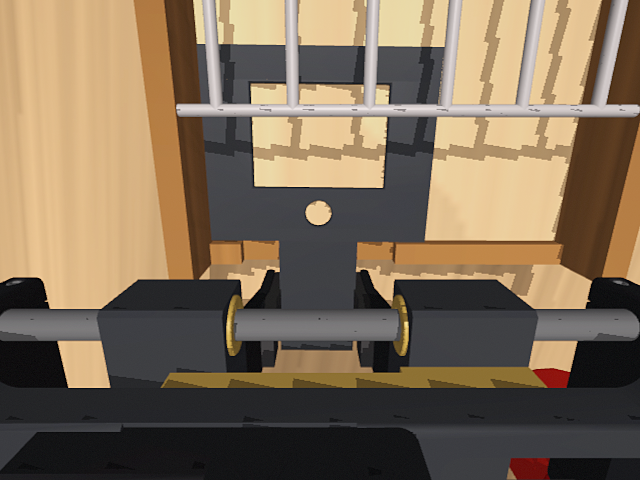

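```bash
python3 -m handwheel '{"jaw":[0,0,0,0,0],"xyz":[[0,0,0],[0,0,-0.3],[0,0,-0.5],[0,0,-0.4],[0,0,-0.1]],"delta_rot":[[0,0,0],[0,0,0],[0,0,0],[0,0,0],[0,0,0]]}'
python3 -m handwheel '{"jaw":[0,0],"xyz":[[0,0,0],[0,0,0]],"delta_rot":[[0,0,0],[0,0,0]]}'
python3 - <<'E'
from h import *
s=st();print(s['time'],s['position'],s['tcp_rot'],s['ft_force'],s['torque'],s['gripper_width'])
c=calibration('wrist'); im=grab_frame('wrist'); cv2.imwrite('pics/w9.png',im)
cv2.imwrite('pics/s9.png',grab_frame('side')[170:270,270:400].repeat(5,0).repeat(5,1))
E
```

```text
time: 12.88
position: [540.7, 15.4, 18.9]
tcp_rot: [0.0, 0.997, 0.079, 0.0]
ft_force: [0.9, -0.6, -0.9]
gripper_width: 33.1
time: 13.05
position: [540.3, 15.4, 18.0]
tcp_rot: [0.0, 0.997, 0.079, 0.0]
ft_force: [1.3, 1.1, -0.7]
gripper_width: 32.7
13.05 [540.31360239  15.43380959  18.04344502] [5.07536546e-05 9.96903051e-01 7.86403270e-02 5.13975430e-05] [ 1.25674644  1.12818441 -0.69789407] [-0.05935947 -0.08226059  0.00577337] 32.72847097162204
```

View pics/w9.png

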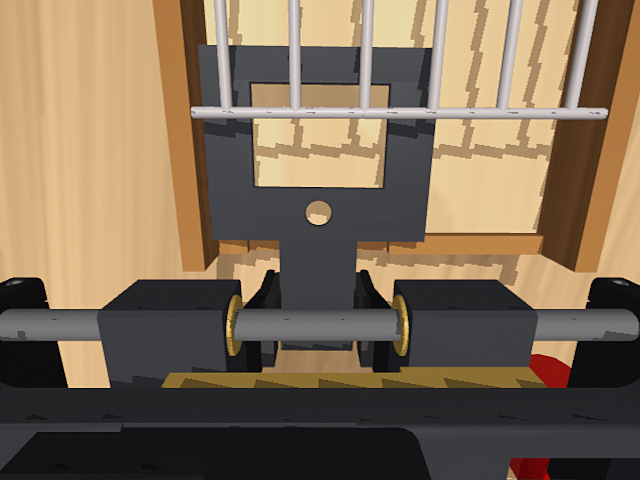

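View pics/s9.png

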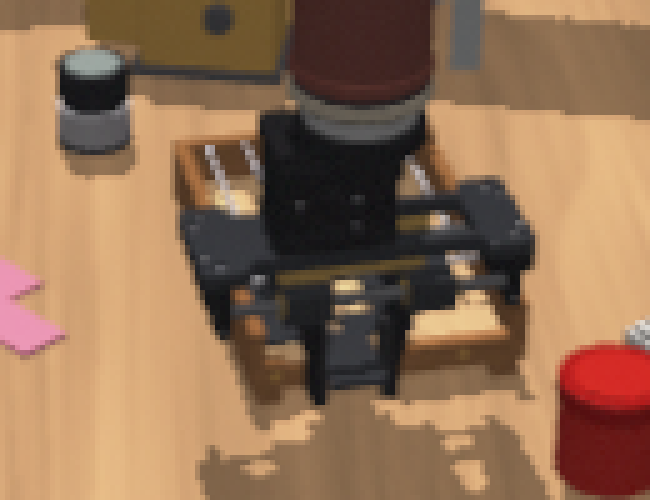

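```bash
python3 -m handwheel '{"jaw":[0,0,0,0,0],"xyz":[[0.03,0.6,0],[0.02,1.1,0],[0,1.2,0],[0,1.2,0],[0,1.2,0]],"delta_rot":[[0,0,0],[0,0,0],[0,0,0],[0,0,0],[0,0,0]]}'
python3 - <<'E'
from h import *
s=st();print(s['time'],s['position'],s['tcp_rot'],s['ft_force'],s['torque'],s['gripper_width'])
c=calibration('wrist'); im=grab_frame('wrist'); cv2.imwrite('pics/w10.png',im)
E
```

```text
time: 13.57
position: [549.2, -38.5, 17.8]
tcp_rot: [0.0, 0.997, 0.078, -0.0]
ft_force: [0.3, -1.4, -2.1]
gripper_width: 33.2
13.5667 [549.24027055 -38.48574606  17.84933929] [ 6.63141291e-05  9.96923716e-01  7.83778186e-02 -1.32697106e-04] [ 0.27107201 -1.36644334 -2.11166508] [-0.13898862  0.06553314 -0.0366039 ] 33.187796047549
```

View pics/w10.png

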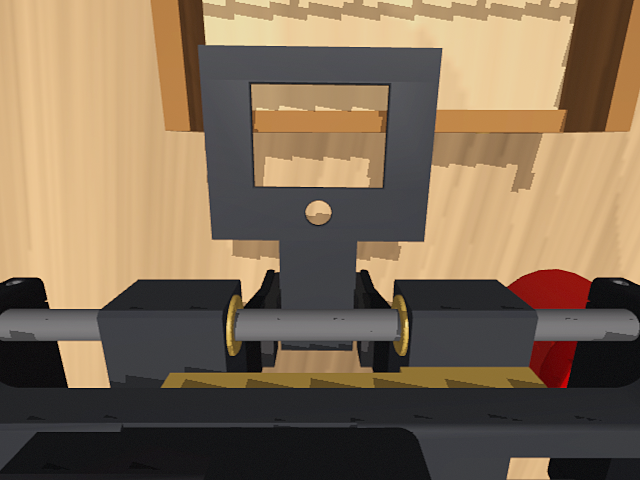

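Run:
```python
from h import *
s=st(); r=rot(); p=s['position']
for n,uv in [('hole',(318,213)),('leafBL',(212,240)),('leafBR',(425,241.5)),('leafTL',(198,46)),('leafTR',(442,48)),('tipL',(281,349)),('tipR',(354,350))]:
    w=ray('wrist',uv,p[2]+20); print(n,w.round(1),r.inv().apply(w-p).round(1))
pin=np.array([494.5,-271.1]); d=np.array([np.cos(np.radians(5.13)),np.sin(np.radians(5.13))])
t=pin-123*d
p1=p+[0,-2,45]; plan(np.r_[t,70],Rx(-84.9),14,p1,r)
```

```text
hole [543.    3.6  38.1] [  0.1 -44.6 -20.1]
leafBL [500.1 -15.1  38.1] [-45.2 -32.8 -20.1]
leafBR [590.2  -1.6  38.1] [ 45.9 -32.2 -20. ]
leafTL [489.6  58.7  38.1] [ -44.2 -107.3  -20.2]
leafTR [578.4  72.1  38.1] [  45.7 -106.7  -20.1]
tipL [536.  -63.6  38.1] [-17.3  20.6 -20. ]
tipR [570.  -58.8  38.1] [ 17.1  21.2 -20. ]
t 13.6167 from [549.88749606 -42.50506735  63.09193858]
[[-1.52, 1.49, -0.05], [-1.34, 1.66, -0.05], [-1.13, 1.81, -0.05], [-0.92, 1.92, -0.05], [-0.68, 2.02, -0.05]] [[0.0, -0.01, 6.7], [0.0, -0.01, 6.7], [0.0, -0.01, 6.7], [0.0, -0.01, 6.7], [0.01, -0.01, 6.7]]
[[-0.44, 2.09, -0.05], [-0.2, 2.12, -0.05], [0.05, 2.13, -0.04], [0.3, 2.11, -0.05], [0.54, 2.06, -0.05]] [[0.0, -0.01, 6.7], [0.01, -0.01, 6.7], [0.01, -0.01, 6.71], [0.0, -0.0, 6.7], [0.01, -0.01, 6.71]]
[[0.78, 1.98, -0.04], [1.01, 1.88, -0.05], [1.22, 1.75, -0.04], [1.42, 1.6, -0.05]] [[0.0, -0.0, 6.7], [0.01, -0.01, 6.71], [0.0, -0.0, 6.7], [0.01, -0.01, 6.71]]
end [ 372.  -282.1   70. ]
```

```bash
python3 -m handwheel '{"jaw":[0,0,0,0,0],"xyz":[[0,0.3,-0.8],[0,0,-1.2],[0,0,-1.3],[0,0,-1.2],[-0.8,0.8,-0.5]],"delta_rot":[[0,0,0],[0,0,0],[0,0,0],[0,0,0],[0,0,3]]}'
python3 -m handwheel '{"jaw":[0,0,0,0,0],"xyz":[[-1.4,1.6,-0.3],[-1.3,1.7,0],[-1.1,1.8,0],[-0.9,1.9,0],[-0.6,2.0,0]],"delta_rot":[[0,0,6.7],[0,0,6.7],[0,0,6.7],[0,0,6.7],[0,0,6.7]]}'
python3 - <<'E'
from h import *
pin=np.array([494.5,-271.1]); d=np.array([np.cos(np.radians(5.13)),np.sin(np.radians(5.13))])
t=pin-125*d; print(st()['ft_force'],st()['gripper_width'])
plan(np.r_[t,70],Rx(-84.9),9)
E
```

```text
time: 14.03
position: [545.5, -47.9, 71.7]
tcp_rot: [0.0, 0.999, 0.053, 0.003]
ft_force: [0.9, -0.4, -0.3]
gripper_width: 32.9
time: 14.45
position: [478.3, -132.6, 72.6]
tcp_rot: [0.0, 0.971, -0.24, 0.001]
ft_force: [0.5, 0.5, -0.8]
gripper_width: 33.1
[ 0.49891103  0.48753702 -0.78384075] 33.11151609531621
t 14.45 from [ 478.3 -132.6   72.6]
[[-0.29, 2.03, 0.03], [-0.06, 2.05, 0.03], [0.16, 2.05, 0.03], [0.39, 2.02, 0.03], [0.61, 1.96, 0.03]] [[-0.01, -0.01, 6.35], [-0.01, -0.01, 6.35], [-0.01, -0.01, 6.35], [-0.01, -0.01, 6.35], [-0.01, -0.01, 6.35]]
[[0.82, 1.88, 0.03], [1.02, 1.78, 0.03], [1.22, 1.65, 0.03], [1.39, 1.51, 0.02]] [[-0.0, -0.01, 6.35], [-0.01, -0.01, 6.35], [-0.01, -0.02, 6.36], [0.0, -0.01, 6.35]]
end [ 370.  -282.3   70. ]
```

```bash
python3 -m handwheel '{"jaw":[0,0,0,0,0],"xyz":[[-0.3,2,0],[-0.05,2.05,0],[0.15,2.05,0],[0.4,2,0],[0.6,1.95,0]],"delta_rot":[[0,0,6.35],[0,0,6.35],[0,0,6.35],[0,0,6.35],[0,0,6.35]]}'
python3 -m handwheel '{"jaw":[0,0,0,0,0],"xyz":[[0.8,1.9,0],[1,1.8,0],[1.2,1.65,0],[1.4,1.5,0],[0,0,0.5]],"delta_rot":[[0,0,6.35],[0,0,6.35],[0,0,6.35],[0,0,6.35],[0,0,0]]}'
python3 -m handwheel '{"jaw":[0,0,0,0,0],"xyz":[[0,0,0.8],[0,0,0.4],[0,0,0],[0,0,0],[0,0,0]],"delta_rot":[[0,0,0],[0,0,0],[0,0,0],[0,0,0],[0,0,0]]}'
python3 - <<'E'
from h import *
s=st();print(s['time'],s['position'],s['tcp_rot'],s['ft_force'],s['torque'],s['gripper_width'])
c=calibration('wrist'); im=grab_frame('wrist'); cv2.imwrite('pics/w11.png',im)
np.savez('w11.npz',K=c['K'],view=c['view'],p=s['position'],q=s['tcp_rot'])
for q,z in [('pin_base',24),('mask_hole',0)]:
  for x in nets.pinpoint(q,'wrist')[:2]:
    l=x['location'];uv=[l[1]*640,l[0]*480]; print(q,x['conf'],np.round(uv,1),ray('wrist',uv,z,c).round(1))
E
```

```text
time: 14.87
position: [418.9, -215.9, 72.6]
tcp_rot: [0.0, 0.868, -0.496, 0.001]
ft_force: [-0.3, -0.5, -1.0]
gripper_width: 32.7
time: 15.28
position: [370.5, -284.9, 68.6]
tcp_rot: [0.001, 0.737, -0.676, 0.002]
ft_force: [0.1, -0.1, -1.0]
gripper_width: 33.0
time: 15.7
position: [370.9, -281.1, 53.9]
tcp_rot: [-0.0, 0.74, -0.673, -0.0]
ft_force: [0.4, -0.7, -0.7]
gripper_width: 32.9
15.7 [ 370.85869095 -281.07017394   53.89460304] [-5.20677629e-05  7.40073095e-01 -6.72526419e-01 -1.66853166e-04] [ 0.35358522 -0.7272645  -0.70260974] [-0.0257574   0.14935226 -0.01612393] 32.92356303351455
pin_base 0.66 [328.3  33.4] [ 494.9 -274.7   24. ]
mask_hole 0.88 [315.8 211.8] [ 399.7 -277.5    0. ]
```

View pics/w11.png

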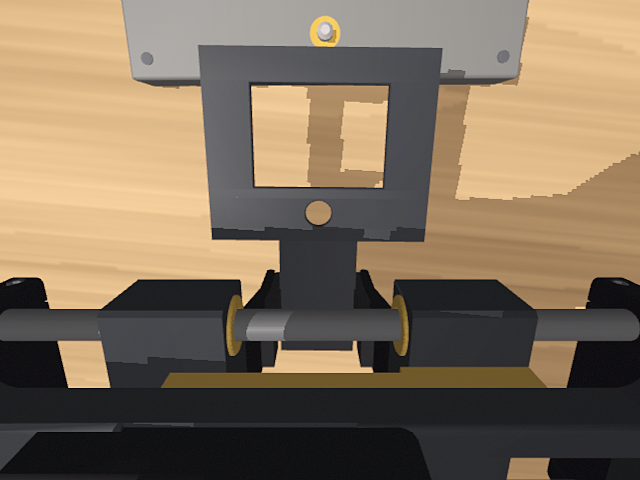

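Run:
```python
from h import *
d=np.load('w11.npz'); c=dict(K=d['K'],view=d['view']); q=d['q']; r=R.from_quat([q[1],q[2],q[3],q[0]]); p=d['p']
im=cv2.imread('pics/w11.png'); cv2.imwrite('pics/w11z.png',cv2.resize(im[0:100,110:540],None,fx=1.85,fy=3.5,interpolation=cv2.INTER_CUBIC)); cv2.imwrite('pics/w11y.png',cv2.resize(im[0:60,290:360],None,fx=9,fy=9,interpolation=cv2.INTER_CUBIC))
for n,uv,z in [('ring',(325,32),24),('pintop',(325,31),30.5),('scrL',(147,58),24),('scrR',(503,56),24)]:
    w=ray('wrist',uv,z,c); print(n,w.round(1),r.inv().apply(w-p).round(1))
```

```text
ring [ 495.4 -273.    24. ] [   3.9 -124.7   29.9]
pintop [ 494.1 -273.    30.5] [   3.7 -123.4   23.4]
scrL [ 475.2 -185.    24. ] [ -85.6 -113.    29.9]
scrR [ 493.2 -363.1   24. ] [  93.3 -114.    29.8]
```

View pics/w11z.png

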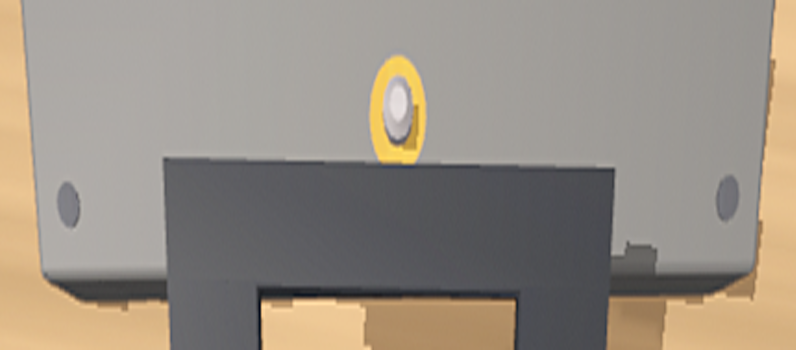

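View pics/w11y.png

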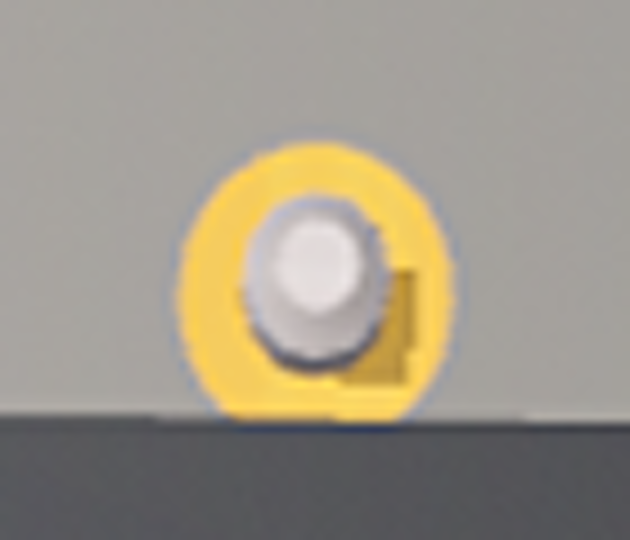

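```bash
python3 -m handwheel '{"jaw":[0,0,0,0,0],"xyz":[[0.1,-1.5,0.4],[0.1,-1.7,0.6],[0.1,-1.7,0.6],[0.1,-1.7,0.6],[0,-1.4,0.4]],"delta_rot":[[0,0,-0.25],[0,0,-0.25],[0,0,-0.25],[0,0,0],[0,0,0]]}'
python3 -m handwheel '{"jaw":[0,0,0,0,0],"xyz":[[0,0,0],[0,0,0],[0,0,0],[0,0,0],[0,0,0]],"delta_rot":[[0,0,0],[0,0,0],[0,0,0],[0,0,0],[0,0,0]]}'
python3 - <<'E'
from h import *
s=st();print(s['time'],s['position'],s['tcp_rot'],s['ft_force'],s['torque'],s['gripper_width'])
c=calibration('wrist'); im=grab_frame('wrist'); cv2.imwrite('pics/w12.png',im)
np.savez('w12.npz',K=c['K'],view=c['view'],p=s['position'],q=s['tcp_rot'])
V=c['view'];o=-V[:3,:3].T@V[:3,3]; print('cam in tool',rot().inv().apply(o-s['position']))
cv2.imwrite('pics/w12z.png',cv2.resize(im[30:260,190:450],None,fx=3,fy=2.6,interpolation=cv2.INTER_CUBIC))
E
```

```text
time: 16.27
position: [451.6, -277.5, 27.6]
tcp_rot: [-0.0, 0.744, -0.668, 0.0]
ft_force: [-0.5, -0.8, -1.4]
gripper_width: 32.8
time: 16.68
position: [449.9, -277.8, 28.2]
tcp_rot: [0.0, 0.744, -0.669, 0.0]
ft_force: [-0.4, -0.5, -0.5]
gripper_width: 32.9
16.6833 [ 449.92178806 -277.80981542   28.22003755] [ 5.88798702e-05  7.43659642e-01 -6.68558390e-01  1.06997637e-04] [-0.39114207 -0.50433376 -0.5498038 ] [-0.07911909  0.22311847 -0.01461252] 32.88313447284535
cam in tool [ 1.04569003e-01 -7.45576123e+01 -1.60954457e+02]
```

View pics/w12z.png

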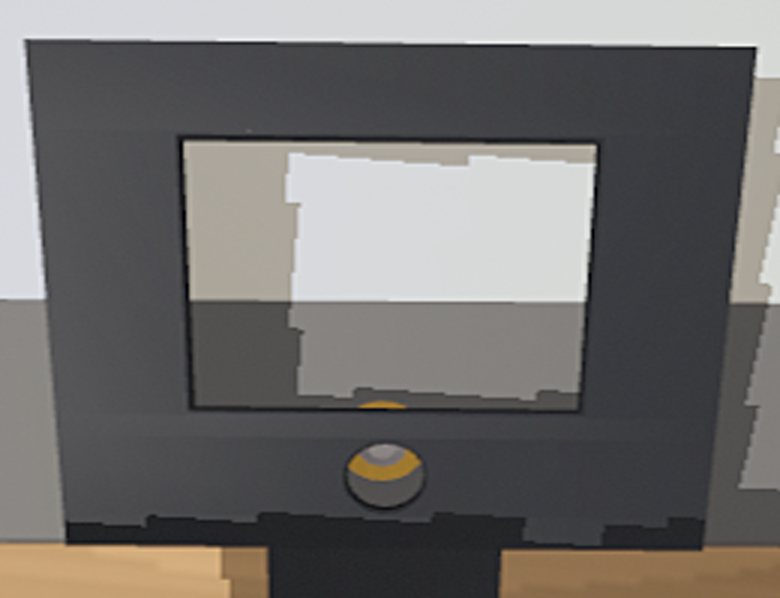

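Run:
```python
from h import *
d=np.load('w12.npz'); c=dict(K=d['K'],view=d['view']); q=d['q']; r=R.from_quat([q[1],q[2],q[3],q[0]]); p=d['p']
for n,uv,z in [('ring',(317.3,199.8),24),('hole',(318.3,212.7),p[2]+20),('hole',(318.3,212.7),p[2]+18)]:
    w=ray('wrist',uv,z,c); print(n,w.round(1),r.inv().apply(w-p).round(2))
im=cv2.imread('pics/w12.png'); cv2.imwrite('pics/w12y.png',cv2.resize(im[165:235,280:360],None,fx=9,fy=8,interpolation=cv2.INTER_CUBIC))
```

```text
ring [ 495.2 -273.1   24. ] [  0.13 -45.52   4.22]
hole [ 494.1 -273.6   48.2] [  0.55 -44.33 -20.  ]
hole [ 493.6 -273.7   46.2] [  0.55 -43.9  -18.  ]
```

View pics/w12y.png

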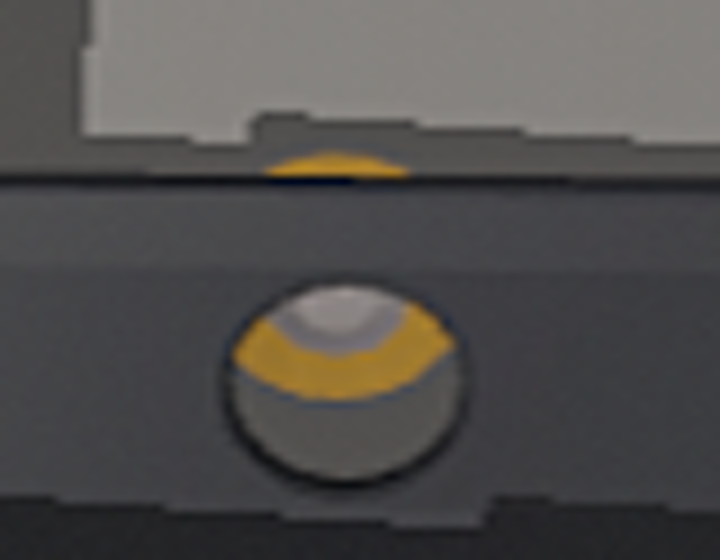

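```bash
python3 -m handwheel '{"jaw":[0,0,0,0,0],"xyz":[[-0.03,-0.07,0.4],[0,-0.06,0.4],[0,0,0.2],[0,0,0.1],[0,0,0]],"delta_rot":[[0,0,-0.2],[0,0,0],[0,0,0],[0,0,0],[0,0,0]]}'
python3 -m handwheel '{"jaw":[0,0],"xyz":[[0,0,0],[0,0,0]],"delta_rot":[[0,0,0],[0,0,0]]}'
python3 - <<'E'
from h import *
s=st();print(s['time'],s['position'],s['tcp_rot'],s['ft_force'],s['torque'],s['gripper_width'])
c=calibration('wrist'); im=grab_frame('wrist'); cv2.imwrite('pics/w13.png',im)
np.savez('w13.npz',K=c['K'],view=c['view'],p=s['position'],q=s['tcp_rot'])
cv2.imwrite('pics/w13y.png',cv2.resize(im[165:235,280:360],None,fx=9,fy=8,interpolation=cv2.INTER_CUBIC))
E
```

```text
time: 17.15
position: [451.4, -276.9, 16.4]
tcp_rot: [0.0, 0.745, -0.667, -0.001]
ft_force: [-0.1, -0.3, -1.4]
gripper_width: 33.1
time: 17.32
position: [451.8, -277.2, 17.0]
tcp_rot: [0.0, 0.745, -0.667, 0.0]
ft_force: [-0.1, 0.2, -1.9]
gripper_width: 33.3
17.3167 [ 451.81390563 -277.23292601   16.9934031 ] [ 3.49886408e-06  7.45025515e-01 -6.67035964e-01  6.94984766e-05] [-0.10189288  0.19887965 -1.9257123 ] [-0.0731873   0.1990024  -0.00357368] 33.314251860591796
```

View pics/w13y.png

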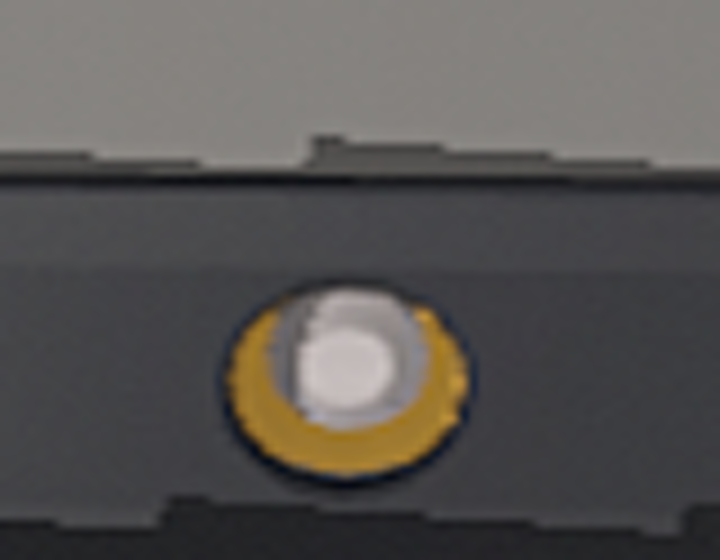

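```bash
python3 -m handwheel '{"jaw":[0,0,0,0,0],"xyz":[[0,-0.02,0.2],[0,0,0.2],[0,0,0.2],[0,0,0.2],[0,0,0]],"delta_rot":[[0,0,0],[0,0,0],[0,0,0],[0,0,0],[0,0,0]]}'
python3 -m handwheel '{"jaw":[0,0],"xyz":[[0,0,0],[0,0,0]],"delta_rot":[[0,0,0],[0,0,0]]}'
python3 - <<'E'
from h import *
s=st();print(s['time'],s['position'],s['tcp_rot'],s['ft_force'],s['torque'],s['gripper_width'])
c=calibration('wrist'); im=grab_frame('wrist'); cv2.imwrite('pics/w14.png',im)
cv2.imwrite('pics/w14y.png',cv2.resize(im[165:235,280:360],None,fx=9,fy=8,interpolation=cv2.INTER_CUBIC))
cv2.imwrite('pics/s14.png',cv2.resize(grab_frame('side')[250:370,280:440],None,fx=5,fy=5,interpolation=cv2.INTER_CUBIC))
E
```

```text
time: 17.78
position: [451.6, -276.9, 8.3]
tcp_rot: [0.0, 0.745, -0.667, -0.0]
ft_force: [0.3, 0.4, -1.2]
gripper_width: 32.6
time: 17.95
position: [451.9, -277.2, 8.9]
tcp_rot: [0.0, 0.745, -0.667, -0.0]
ft_force: [0.5, 0.1, -1.1]
gripper_width: 32.6
17.95 [ 451.92287921 -277.15819542    8.92575145] [ 1.47219517e-05  7.45016479e-01 -6.67046059e-01 -1.83494895e-05] [ 0.52210914  0.07654232 -1.12315097] [-0.08457132  0.18555494  0.01650337] 32.604694512763494
```

View pics/w14y.png

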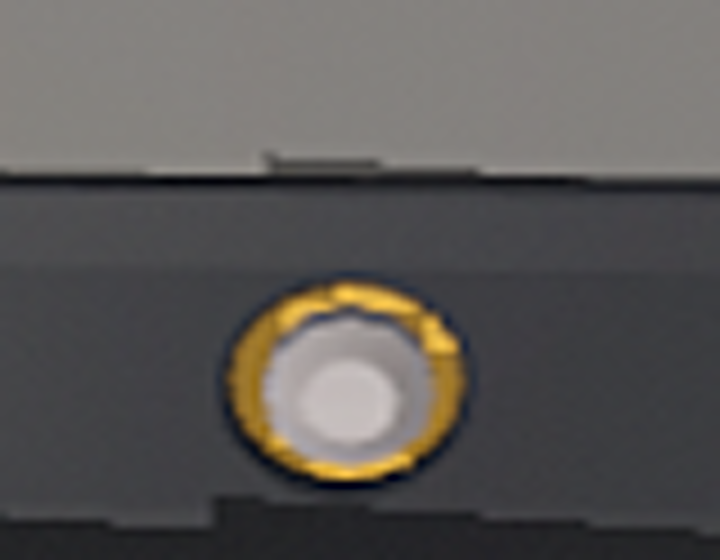

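View pics/s14.png

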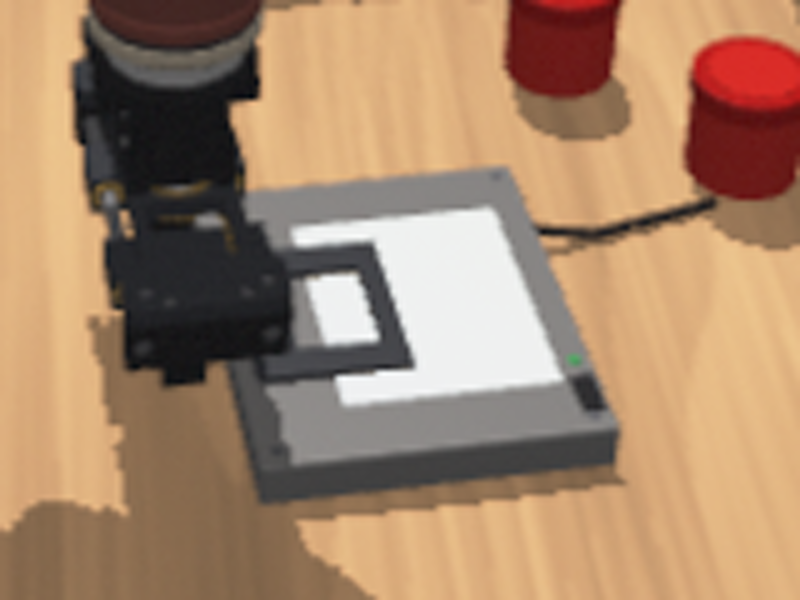

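```bash
python3 -m handwheel '{"jaw":[0,0,0,0],"xyz":[[0,0,0.1],[0,0,0.1],[0,0,0],[0,0,0]],"delta_rot":[[0,0,0],[0,0,0],[0,0,0],[0,0,0]]}'
python3 - <<'E'
from h import *
s=st();print(s['time'],s['position'],s['tcp_rot'],s['ft_force'],s['torque'],s['gripper_width'])
im=grab_frame('wrist'); cv2.imwrite('pics/w15.png',im)
cv2.imwrite('pics/w15y.png',cv2.resize(im[165:235,280:360],None,fx=9,fy=8,interpolation=cv2.INTER_CUBIC))
E
```

```text
time: 18.38
position: [452.0, -277.2, 7.0]
tcp_rot: [-0.0, 0.745, -0.667, 0.0]
ft_force: [1.5, 0.2, -0.7]
gripper_width: 32.8
18.3833 [ 451.99943177 -277.20109557    6.95722877] [-1.54580810e-05  7.45016165e-01 -6.67046405e-01  8.61929355e-05] [ 1.5275433   0.19188111 -0.65249736] [-0.10991777  0.10536804 -0.04429713] 32.77456153843547
```

View pics/w15.png

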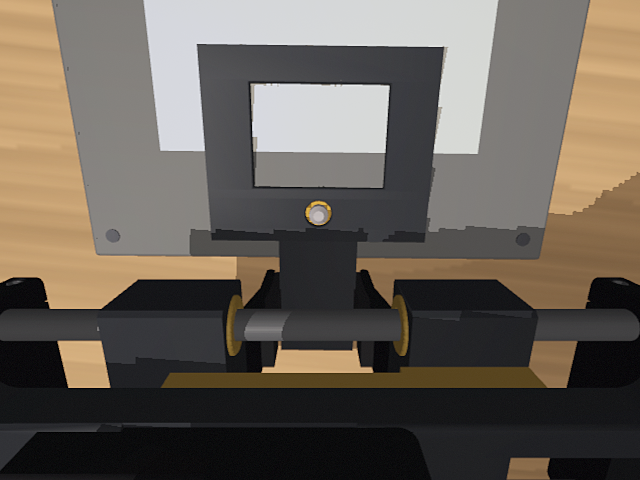

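View pics/w15y.png

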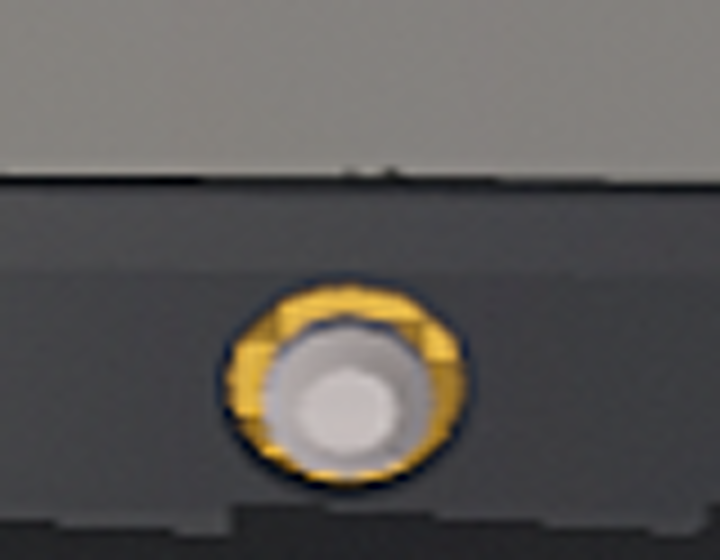

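```bash
python3 -m handwheel '{"jaw":[0,0,0],"xyz":[[0,0,0.05],[0,0,0],[0,0,0]],"delta_rot":[[0,0,0],[0,0,0],[0,0,0]]}'
python3 -m handwheel '{"jaw":[0.5,0.7,1,1,1],"xyz":[[0,0,0],[0,0,0],[0,0,0],[0,0,0],[0,0,0]],"delta_rot":[[0,0,0],[0,0,0],[0,0,0],[0,0,0],[0,0,0]]}'
python3 - <<'E'
from h import *
s=st();print(s['time'],s['position'],s['tcp_rot'],s['ft_force'],s['torque'],s['gripper_width'])
im=grab_frame('wrist'); cv2.imwrite('pics/w16.png',im)
cv2.imwrite('pics/s16.png',cv2.resize(grab_frame('side')[250:370,280:440],None,fx=5,fy=5,interpolation=cv2.INTER_CUBIC))
E
```

```text
time: 18.68
position: [452.0, -277.3, 6.7]
tcp_rot: [0.0, 0.745, -0.667, 0.0]
ft_force: [-0.2, -0.2, 2.1]
gripper_width: 32.5
time: 19.1
position: [451.8, -277.1, 6.3]
tcp_rot: [0.0, 0.745, -0.667, -0.0]
ft_force: [0.1, -0.0, 0.5]
gripper_width: 58.4
19.1 [ 451.84551182 -277.10034864    6.3178599 ] [ 3.60232492e-06  7.45001965e-01 -6.67062266e-01 -7.49913835e-05] [ 0.0729787  -0.01680683  0.47835879] [-0.06050705  0.1127141   0.03561648] 58.41528810047178
```

View pics/w16.png

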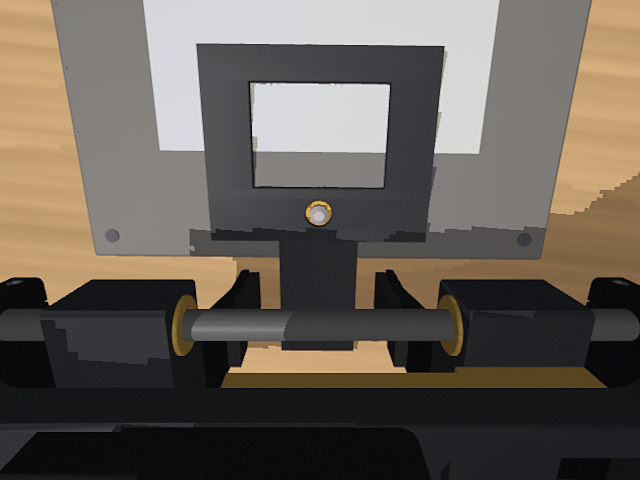

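Released; the hole is over the pin, and the mask looks square and flat. I'll open the jaws fully, rise clear and check.

```bash
python3 -m handwheel '{"jaw":[1,1,1,1,1],"xyz":[[0,0,0],[0,0,0],[0,0,-0.5],[0,0,-1.5],[0,0,-2.5]],"delta_rot":[[0,0,0],[0,0,0],[0,0,0],[0,0,0],[0,0,0]]}'
python3 -m handwheel '{"jaw":[1,1,1,1,1],"xyz":[[0,0,-3],[0,0.5,-3],[0,1.5,-3],[0,2.5,-2],[0,2,-1]],"delta_rot":[[0,0,0],[0,0,0],[0,0,0],[0,0,0],[0,0,0]]}'
python3 -m handwheel '{"jaw":[1,1,1,1,1],"xyz":[[0,3,0],[0,3,0],[0,2,0],[0,0,0],[0,0,0]],"delta_rot":[[0,0,0],[0,0,0],[0,0,0],[0,0,0],[0,0,0]]}'
python3 - <<'E'
from h import *
s=st();print(s['time'],s['position'],s['ft_force'])
im=grab_frame('wrist'); cv2.imwrite('pics/w17.png',im)
for q,z in [('pin_base',24),('mask_hole',25.5),('mask',24),('mask_tongue',25.5)]:
  for x in nets.pinpoint(q,'wrist')[:2]:
    l=x['location'];uv=[l[1]*640,l[0]*480]; print(q,round(x['conf'],2),np.round(uv,1),ray('wrist',uv,z).round(1))
cv2.imwrite('pics/s17.png',cv2.resize(grab_frame('side')[250:370,280:440],None,fx=5,fy=5,interpolation=cv2.INTER_CUBIC))
cv2.imwrite('pics/t17.png',grab_frame('top'))
E
```

```text
time: 19.62
position: [450.0, -275.6, 49.6]
tcp_rot: [0.0, 0.745, -0.667, -0.003]
ft_force: [-0.4, -0.5, -0.2]
gripper_width: 86.5
time: 20.03
position: [387.8, -285.5, 175.4]
tcp_rot: [0.0, 0.745, -0.667, 0.003]
ft_force: [0.5, -1.0, 0.5]
gripper_width: 87.2
time: 20.45
position: [307.4, -293.5, 172.0]
tcp_rot: [0.0, 0.744, -0.668, 0.001]
ft_force: [0.3, -1.0, -0.2]
gripper_width: 87.3
20.45 [ 307.43566167 -293.47028149  172.00850073] [ 0.25005714 -1.02283514 -0.23296122]
mask_tongue 0.6 [317.5  47.4] [ 451.9 -277.2   25.5]
```

View pics/w17.png

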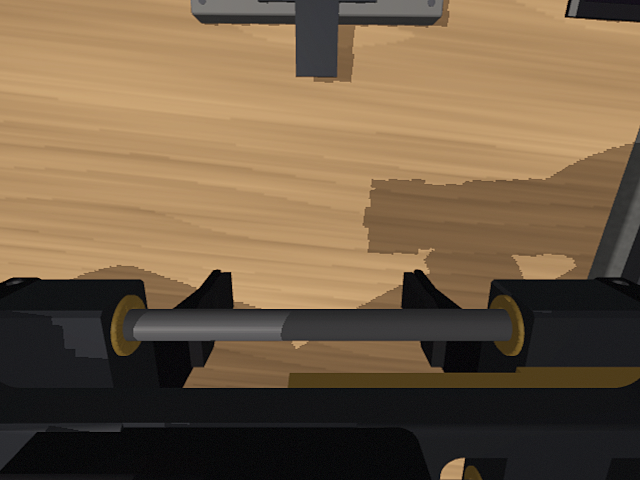

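View pics/s17.png

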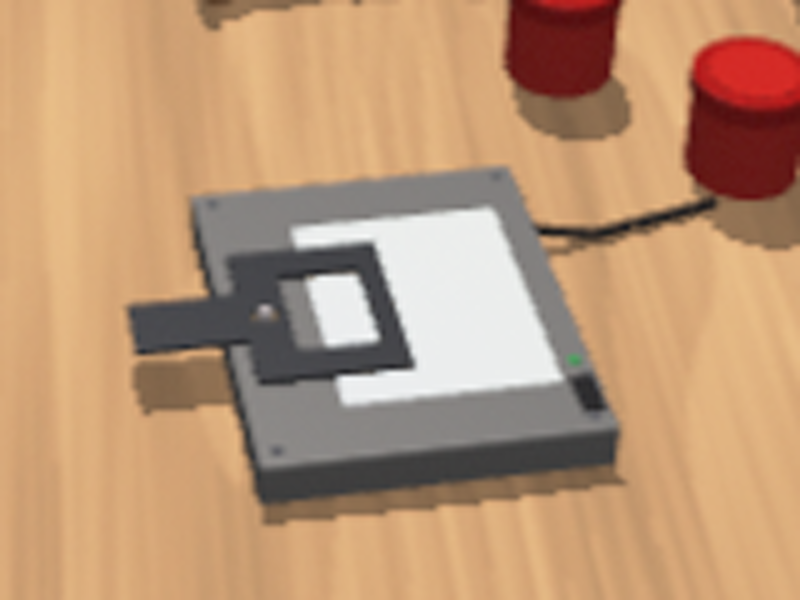

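View pics/t17.png

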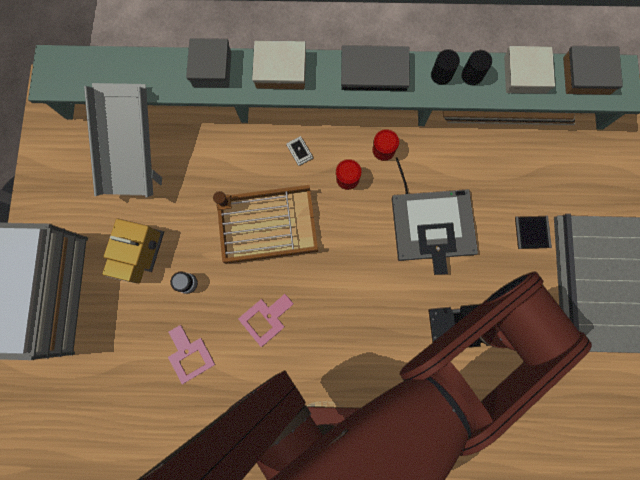

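The mask lies square on the panel: in the top view its tongue points down to (440,272) and the pin shows in the hole. The box, cans, viewer, plate, slide mount, loupe and pink look-alikes are where they were.

Run:
```python
from h import *
print(manip.close_job())
```

```text
the job is handed in; nothing more can be done
None
```

The job was handed in at about 20.8 s of the 64 s allowed; no verdict is reported.

**What I did:** I gripped the box by its knob and tipped it about 27° on its low corner. The mask slid by itself into the notched corner, with its tongue out through the notch. I set the box down flat, let go, then took the tongue, raised the mask 13 mm and drew it out about 54 mm along the box before lifting. I turned it and lined the hole up with the pin in the wrist camera. I then lowered it straight over the pin, so almost no sliding was needed, and released it.

**Last checks:**
- **Mask:** The final side and top pictures show it flat on the panel, with the pin in the hole and the tongue over the front edge. At release it was within about 0.3° of square by the wrist picture.
- **Forces:** The sampled wrist forces stayed below about 7 N.
- **Other things:** They show no visible movement in the top picture.
- **What did not agree:** The gripper read about 30 mm on the 24 mm knob stem, yet the hold was secure. In the last wrist picture the networks found only the tongue, not the pin, hole or mask, because those were at or beyond the picture's edge. The earlier wrist pictures and the final side picture cover those.

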